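# Reload and close the reagent cooling plate

## Task

Reload the cooling plate: put the grey spent cassette flat in the black return tray, set each reagent cassette that is on the bench squarely on the position of its own colour, then lift the lid of that colour off its hook and seat it fully on its cassette. Lids with no cassette stay hanging, and the jar, wash bottle and tube rack are left alone. When everything is loaded and closed, press the green start button fully down once and let go.

Things in the scene. Friction and masses are not known exactly. Their poses are not given: they have to be found in the camera images.
- cool_plate: Cooling plate: fixed low white tray 360 x 140 mm with a flat metal floor 30 mm above the table and a rim 5 mm wide that rises 22 mm above the floor, carrying three coloured positions in a row along its x axis, 125 mm apart. Origin: centre of its underside; z up.
- tray: Return tray: fixed black open tray, outside 108 (x) x 148 (y) x 22 mm, walls and floor 4 mm, beside the cooling plate. Origin: centre of its underside.
- spent: Spent cassette: plain grey open box with black caps inside, 56 (x) x 100 (y) x 60 (z) mm, walls 4 mm, about 0.2 kg; no lid belongs to it. It starts on one of the coloured positions. Origin: centre of its underside.
- rack: Lid rack, fixed, steel. Double hooks at y = -125, 0, 125 mm point to its -x: each two 8 mm round prongs 56 mm apart, tops at 210 mm height, tips upturned 8 mm above that, 20 mm in front of the hanging handle; lift 10 to 26 mm, then draw off along -x. Beam 60 mm behind the handles, 215 mm high. Origin: on the table below the middle handle, z up.
- jar: Bystander: small amber jar with a lid, 54 mm across, 60 mm high. Origin: centre of its underside.
- wash_bottle: Bystander: white wash bottle with a blue cap, 66 mm across, 170 mm high. Origin: centre of its underside.
- tube_rack: Bystander: orange tube rack 70 x 200 mm with capped tubes, 88 mm high. Origin: centre of its underside.
- start_button_top (a point): Centre of the top of the round green start button (34 mm across) of the cooling plate, in a white housing on the table.
- start_button (a joint): Travel of the sprung start button: 0 released, 0.008 m fully down (4 N).
- pad_blue: blue position: flat blue rectangle 64 (x) x 108 (y) mm painted flush on the cooling plate's floor. Origin: its centre, at the floor (30 mm above the table).
- cassette_blue: blue reagent cassette: white open box with a blue band and blue caps inside, 56 (x) x 100 (y) x 60 (z) mm, walls 4 mm (mouth 48 x 92 mm), about 0.2 kg; may be absent. Origin: centre of its underside.
- lid_blue: blue lid: plate 56 (x) x 100 (y) x 8 mm; below it a white plug 40 x 84 x 8 mm enters the mouth; above it a bar handle along y, 10 mm thick, 94 long, 44 to 58 mm above the origin, on two end posts (opening under it 36 high, 82 wide). Hangs level by the bar, y along the rack's y; grip between the prongs. Origin: centre of the plate's underside (60 mm above the cassette's when closed).
- pad_red: red position: flat red rectangle 64 (x) x 108 (y) mm painted flush on the cooling plate's floor. Origin: its centre, at the floor (30 mm above the table).
- cassette_red: red reagent cassette: white open box with a red band and red caps inside, 56 (x) x 100 (y) x 60 (z) mm, walls 4 mm (mouth 48 x 92 mm), about 0.2 kg; may be absent. Origin: centre of its underside.
- lid_red: red lid: plate 56 (x) x 100 (y) x 8 mm; below it a white plug 40 x 84 x 8 mm enters the mouth; above it a bar handle along y, 10 mm thick, 94 long, 44 to 58 mm above the origin, on two end posts (opening under it 36 high, 82 wide). Hangs level by the bar, y along the rack's y; grip between the prongs. Origin: centre of the plate's underside (60 mm above the cassette's when closed).
- pad_yellow: yellow position: flat yellow rectangle 64 (x) x 108 (y) mm painted flush on the cooling plate's floor. Origin: its centre, at the floor (30 mm above the table).
- cassette_yellow: yellow reagent cassette: white open box with a yellow band and yellow caps inside, 56 (x) x 100 (y) x 60 (z) mm, walls 4 mm (mouth 48 x 92 mm), about 0.2 kg; may be absent. Origin: centre of its underside.
- lid_yellow: yellow lid: plate 56 (x) x 100 (y) x 8 mm; below it a white plug 40 x 84 x 8 mm enters the mouth; above it a bar handle along y, 10 mm thick, 94 long, 44 to 58 mm above the origin, on two end posts (opening under it 36 high, 82 wide). Hangs level by the bar, y along the rack's y; grip between the prongs. Origin: centre of the plate's underside (60 mm above the cassette's when closed).
There are look-alikes about, which are no part of the job. Leave any orange look-alike of the cassette_red alone.

How it is judged:
By the outcome, as a careful person would: the job done as asked, in the order asked, and still so for the second after the job is handed in, with the robot touching nothing.
Of cassette_blue, cassette_red, cassette_yellow only 2 to 3 are there at a start; the rules pass over those that are not, and their reading is None.
At some moment in a run one of cassette_blue, cassette_red, cassette_yellow may be knocked a few centimetres aside while the robot is not near it.
It also fails if it takes over 210 s, if anything falls off the work surface, if the arm or the gripper's body presses on something with over 40 N, if the wrist force passes 120 N, or if a joint passes its speed limit or range.

## Robot

A 6-joint arm with a two-finger parallel gripper is mounted at the origin on the work surface. World frame = base frame: x ahead of the robot, y to its left, z up, the work surface at z = 0. Lengths are in m, angles in rad, forces in N, time in s.
With the tool pointing down it reaches from about 0.375 to 0.925 m from the base axis. Payload 5.7 kg.
Tool frame: the origin (TCP) lies between the finger pads; the fingertips stand 19 mm ahead of it and the grasp point (between the pads) is the TCP; x points along the fingers, z is the direction in which the jaws open and shut, and the axes are right-handed (so a half turn about x gives the same grasp; the last joint's range is limited). The gripper opens to 85 mm and grips with 20 to 120 N. Pads are 22 mm wide; open, the fingers measure 114 mm over their backs; the gripper's body (76 mm by 85 mm) begins 54 mm behind the grasp point. The pads swing forward as they close: fully open they stand 13 mm farther back than shut.
Start: joints at [-0.115, 0.359, 1.51, -0, 1.272, -0.115], TCP at [0.6, -0, 0.25] pointing down, gripper open.
Joint ranges: [-2.97, 2.97], [-1.01, 2.36], [0.21, 2.38], [-0.96, 4.11], [0.2, 2.71], [-2.98, 2.98]. Speed limits (rad/s): [2.39, 2.39, 3.14, 3.14, 3.14, 3.14].

## Interface

Orientations are given as a unit quaternion [x, y, z, w].
In Python, from bench import r gives the robot as it stands.
- The arm moves only by the shell command python3 -m handwheel 'ROWS' [FORCE]. ROWS is a JSON object of lists of equal length, an entry for each row: "linear": the shift along the tool's x, y, z in units of 25 mm (1.0 is 25 mm), a list of three; "turn": the turn about the tool's x in units of 10 degrees (1.0 is 10 degrees); "jaw": the opening, from -1 (shut) to 1 (fully open). In form: {"linear": [[x, y, z], ...], "turn": [turn, ...], "jaw": [jaw, ...]}. A call has 1 to 12 rows; each row shifts and turns the commanded pose from where the row before left it, along the tool's axes as they then stand; what a row does not reach is not made up. A row lasts 1/8 s, in which the tool goes at most 62.5 mm and 10.7 degrees, less where a joint would pass 70% of its speed; a pose out of reach is approached as far as the arm can. A call is refused whole if a number of a shift passes 1 or a number of a turn 1, either way. A call with a gripper value outside its range is refused whole. The fingers move at their own pace and stop on an object; FORCE is the grip in N (left out, the last holds). Time passes only in rows, so rows that do not move let the fingers close. It gives the time, the measured TCP pose, the force and the opening at its end, in the units of the state.
- r.sense(): the state, without advancing time (a new reading comes with each control period).
- r.snapshot(name): name is "scene" or "side" or "wrist"; returns (picture, depth): 384x512x3 uint8, red, green, blue; 384x512 float32, m along the optical axis (not along the pixel's ray), 0 where there is no reading.
- r.camera_info(name): a dict with "fx", "fy", "cx", "cy" (pixels), "R" (3x3) and "t" (3): a world point X has camera coordinates R X + t. Camera axes: x right, y down, z forward; pixel columns grow to the right and rows downward; lengths in m; the calibration is good to about 2 mm. The wrist camera is an equidistant fisheye: a pixel r from the principal point sees the ray r / f radians off the axis. A picture is of the moment at which its call begins: read the wrist's pose just before it. camera_info takes no time and is no camera call; for the wrist camera it gives the pose at the moment of the call.
- r.close_job(): hands the job in, once; it reports no verdict.
Trained networks look in the newest picture that a camera, given by its name, has taken for a name from the list of things; names that differ only in an ending like _2 or _b are one class to them, and where a whole thing is asked for, a point or a joint stands for the part that bears it (a point fixed in the world has none). Each returns a list of dicts, best first, with "confidence" (0 to 1); they miss things now and then, are a little off and sometimes report something else, mostly with a low value. They report only what shows in the picture. A call takes as long as a camera call. They do not tell look-alikes from the thing itself.
- r.find_in(camera, query): "extent" ([left, top, width, height] in pixels, round what is visible of it).
- r.cut_out(camera, query): "pixels" (384x512 bool, what is visible of it) and "extent" ([left, top, width, height] in pixels, round what is visible of it).
- r.mark_of(camera, query): "at" ([row, column] in pixels: a listed point, or the origin of a listed thing).
The state is a dict: "t": time; "qpos": joint angles; "qvel": joint speeds; "tau": joint torques, N m; "position": TCP position; "tcp_rot": TCP orientation; "force": force on the tool from outside, world axes, zero at the start; "wrist_torque": the same for the moment, N m; "width": finger opening in m.
Only numpy, scipy, OpenCV 4.12 (cv2) and the standard library are available. Lean on these libraries where they do the work, as an engineer would, in place of code of your own. Each camera call takes 0.05 s, during which the arm holds its last target.

## Working session

There is one attempt and no reset: what is moved stays moved. The work goes in short steps, Python scripts to look and compute and a shell command to move; the robot and the scene stay as the last step left them, time stands still between calls to the robot, and variables do not carry over. Pictures are saved under pics/ and viewed, and the job is handed in when it is done.

```bash
ls; mkdir -p pics
python3 - <<'E'
from bench import r
import cv2
print(r.sense())
for n in ["scene","side","wrist"]:
    p,d=r.snapshot(n); cv2.imwrite(f"pics/{n}0.png",p[:,:,::-1])
    print(n,r.camera_info(n))
E
```

```text
pics
{'t': 0.0, 'qpos': array([-1.15107186e-01,  3.59494402e-01,  1.51144515e+00,  4.13498108e-06,
        1.27249059e+00, -1.15111505e-01]), 'qvel': array([-0.00205099, -0.00010051, -0.00108056,  0.00072009, -0.00059488,
        0.00080918]), 'tau': array([ 1.96551155e-03, -5.27614331e+01, -2.78626120e+01, -6.37880498e-05,
        1.32890840e-02, -2.81424428e-05]), 'position': array([5.99352115e-01, 6.43357668e-05, 2.49455024e-01]), 'tcp_rot': array([7.49071667e-05, 7.07751671e-01, 7.70993685e-05, 7.06461294e-01]), 'force': array([-1.51570556,  0.53959528,  0.10153547]), 'wrist_torque': array([ 0.04354047, -0.02120468,  0.00150322]), 'width': 0.08566684732833271}
scene {'fx': 353.5600915607353, 'fy': 353.5600915607353, 'cx': 250.57829991213785, 'cy': 191.27631591031127, 'R': array([[-0.62109929,  0.78371248, -0.0055154 ],
       [ 0.67648192,  0.53253811, -0.50869969],
       [-0.39573713, -0.31968409, -0.86092637]]), 't': array([ 0.42382875, -0.28940651,  1.55241683])}
side {'fx': 486.06996709297005, 'fy': 486.06996709297005, 'cx': 261.1592422305057, 'cy': 191.08526876373094, 'R': array([[-0.05332993, -0.99853703, -0.00892868],
       [-0.66937952,  0.04238247, -0.74171071],
       [ 0.74100403, -0.03357871, -0.67066049]]), 't': array([-0.06358358,  0.48392993,  1.2047847 ])}
wrist {'fx': 297.3186396354542, 'fy': 297.3186396354542, 'cx': 251.61434497239927, 'cy': 188.20532376686128, 'R': array([[ 9.99998957e-01,  3.54469043e-04, -1.40000675e-03],
       [ 7.55923517e-04, -9.54479139e-01,  2.98276721e-01],
       [-1.23054737e-03, -2.98277468e-01, -9.54478411e-01]]), 't': array([-0.59920384, -0.03857803,  0.38029378])}
```

View pics/scene0.png

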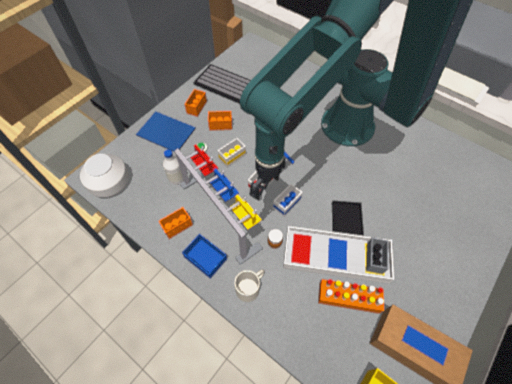

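View pics/side0.png

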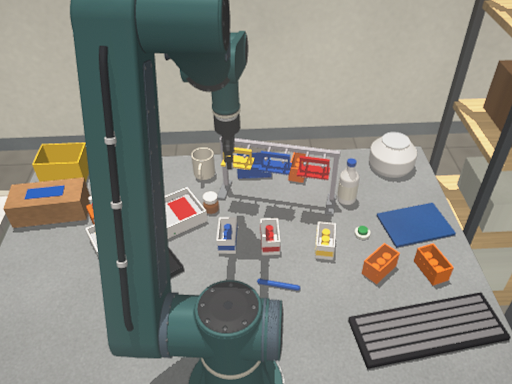

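View pics/wrist0.png

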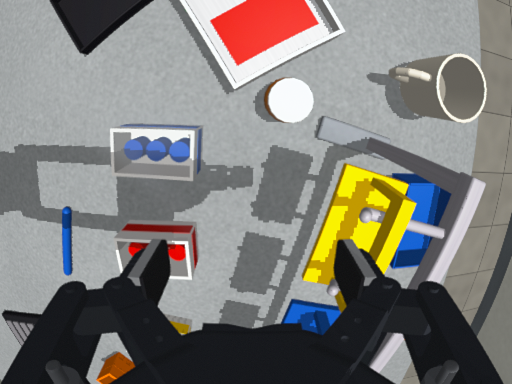

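```bash
cat > h.py <<'E'
from bench import r
import numpy as np, cv2
def cloud(cam,d,ci):
    v,u=np.mgrid[0:384,0:512].astype(float)
    a=(u-ci["cx"])/ci["fx"]; b=(v-ci["cy"])/ci["fy"]
    if cam=="wrist":
        th=np.hypot(a,b); k=np.where(th>1e-6,np.tan(np.minimum(th,1.5))/np.maximum(th,1e-9),1); a=a*k;b=b*k
    P=np.stack([a*d,b*d,d],-1)
    X=(P-ci["t"])@ci["R"]
    X[d<=0]=np.nan
    return X
def shot(cam,save=None):
    ci=r.camera_info(cam); p,d=r.snapshot(cam)
    if save: cv2.imwrite(f"pics/{save}.png",p[:,:,::-1])
    return p,d,ci,cloud(cam,d,ci)
def proj(cam,ci,X):
    c=ci["R"]@np.asarray(X)+ci["t"]
    if cam=="wrist":
        rr=np.hypot(c[0],c[1]); th=np.arctan2(rr,c[2]); k=th/max(rr,1e-9)
        return ci["cx"]+ci["fx"]*c[0]*k, ci["cy"]+ci["fy"]*c[1]*k
    return ci["cx"]+ci["fx"]*c[0]/c[2], ci["cy"]+ci["fy"]*c[1]/c[2]
def rect(pts):
    # robust rect, returns centre, sizes (short,long), yaw of the long axis in deg (-90..90]
    (cx,cy),(w,h),a=cv2.minAreaRect(pts.astype(np.float32)*1000)
    if w>h: long=a; w,h=h,w
    else: long=a+90
    long=(long+90)%180-90
    return np.round([cx,cy],1),np.round([w,h],1),round(long,1)
E
cat > survey.py <<'E'
import sys
from h import *
names=["cool_plate","tray","spent","rack","jar","wash_bottle","start_button_top","pad_blue","cassette_blue","lid_blue","pad_red","cassette_red","lid_red","pad_yellow","cassette_yellow","lid_yellow"]
for cam in sys.argv[1:]:
    p,d,ci,X=shot(cam)
    for n in names:
        for m in (r.cut_out(cam,n) if n!="start_button_top" else [])[:3]:
            if m["confidence"]<.3: continue
            q=X[m["pixels"]]; q=q[~np.isnan(q[:,0])]
            if len(q)<10: continue
            zt=np.percentile(q[:,2],97); s=q[np.abs(q[:,2]-zt)<.008]
            print(cam,n,round(m["confidence"],2),m["extent"],"ztop",round(zt,4),"all",np.round(np.median(q,0),3),rect(s[:,:2]) if len(s)>5 else "")
    for n in ["start_button_top","tray","rack"]:
        for m in r.mark_of(cam,n)[:2]:
            v,u=map(int,np.round(m["at"])); print(cam,"mark",n,round(m["confidence"],2),(v,u),np.round(X[v,u],3) if 0<=v<384 and 0<=u<512 else "")
E
python3 survey.py scene side wrist
```

```text
scene cool_plate 0.61 [282.6, 228.2, 112.5, 55.2] ztop 0.0535 all [0.558 0.268 0.03 ] (array([550.8, 277.1]), array([142.9, 360.3]), -60.3)
scene tray 0.81 [333.9, 202.6, 31.3, 34.8] ztop 0.0229 all [0.395 0.23  0.005] (array([399.2, 230.4]), array([109.3, 128.7]), 33.6)
scene tray 0.65 [269.7, 225.9, 10.5, 21.0] ztop 0.0629 all [0.65  0.078 0.057] (array([641. ,  75.3]), array([41.4, 45.1]), 36.9)
scene spent 0.7 [363.2, 238.4, 28.5, 38.0] ztop 0.0916 all [0.489 0.387 0.069] (array([489. , 385.6]), array([ 57.9, 102.1]), 26.8)
scene rack 0.89 [175.0, 146.8, 86.7, 116.8] ztop 0.2169 all [ 0.7   -0.136  0.204] (array([ 670.6, -150.5]), array([ 88.6, 398.4]), 74.8)
scene jar 0.65 [269.1, 227.2, 12.6, 19.2] ztop 0.0628 all [0.646 0.079 0.054] (array([640.5,  75.1]), array([41.8, 46. ]), 36.9)
scene pad_blue 0.96 [329.6, 239.7, 15.3, 29.2] ztop 0.0346 all [0.554 0.277 0.03 ] (array([551. , 276.4]), array([ 62.6, 109.6]), 30.7)
scene pad_blue 0.47 [332.2, 203.9, 31.2, 32.3] ztop 0.0234 all [0.396 0.232 0.005] (array([399.3, 230.6]), array([109.7, 128.4]), 33.6)
scene cassette_blue 0.75 [2
[... 5346 characters left out ...]
0, 221.2, 84.1, 58.1] ztop 0.0609 all [ 0.49 -0.09  0.04] (array([ 472.6, -114.5]), array([ 57. , 100.3]), -0.1)
wrist cassette_yellow 0.85 [164.9, 316.0, 27.1, 18.6] ztop 0.0373 all [ 0.485 -0.267  0.015] (array([ 489.4, -267.9]), array([ 3.6, 21.2]), -9.9)
wrist cassette_yellow 0.67 [180.1, 0.0, 164.0, 91.2] ztop 0.0533 all [0.605 0.146 0.031] (array([611.3, 173.1]), array([120.3, 140.6]), 29.5)
wrist lid_yellow 0.96 [300.6, 165.2, 117.9, 151.1] ztop 0.2249 all [ 0.679 -0.003  0.175] (array([678.6, -18.1]), array([18.4, 87.2]), 65.7)
wrist mark tray 0.64 (101, 284) [0.634 0.074 0.059]
wrist mark rack 0.57 (239, 162) [ 0.49  -0.088  0.057]
wrist mark rack 0.45 (322, 163) [0.575 0.017 0.313]
```

```bash
cat > go.py <<'E'
import sys
from h import *
from scipy.spatial.transform import Rotation as Ro
x,y,z,psi=map(float,sys.argv[1:5])  # mm, deg
s=r.sense(); R=Ro.from_quat(s["tcp_rot"]).as_matrix(); p=s["position"]*1000
cur=np.degrees(np.arctan2(R[1,2],R[0,2]))
t=np.radians(psi); Rt=np.array([[0,np.sin(-t),np.cos(t)],[0,np.cos(t),np.sin(t)],[-1,0,0]])
d=np.array([x,y,z])-p
print("t",round(s["t"],2),"pos",np.round(p,1),"psi",round(cur,2),"w",round(s["width"]*1000,1),"F",np.round(s["force"],1))
print("turn units",round(-(psi-cur)/10,3)," lin(after turn)",np.round(Rt.T@d/25,3)," lin(before)",np.round(R.T@d/25,3), "|mm|",np.round(np.linalg.norm(d),1))
E
python3 go.py 488.5 385.5 200 -60
```

```text
t 3.0 pos [600.   -0.  250.3] psi -0.0 w 85.5 F [0.6 0.5 0.4]
turn units 6.0  lin(after turn) [  2.011   3.848 -15.585]  lin(before) [ 2.012 15.421 -4.46 ] |mm| 404.5
```

Run:
```python
from h import *
for cam in ["scene","side"]:
    p,d,ci,X=shot(cam)
    hsv=cv2.cvtColor(p,cv2.COLOR_RGB2HSV)
    m=cv2.inRange(hsv,(45,100,60),(75,255,255))>0
    ok=m&~np.isnan(X[...,0])&(X[...,2]<.15)&(X[...,0]>.2)
    n,l,st,c=cv2.connectedComponentsWithStats(ok.astype(np.uint8))
    for i in range(1,n):
        if st[i,4]>5: print(cam,st[i],np.round(np.median(X[l==i],0),4),np.round(X[l==i].max(0),3))
```

```text
scene [198 143   6   5  20] [ 0.4884 -0.4198  0.0235] [ 0.499 -0.411  0.029]
side [358 226  10   9  66] [ 0.4873 -0.4165  0.0209] [ 0.526 -0.402  0.027]
```

```bash
python3 -m handwheel '{"linear":[[0,0,0],[0,0,0],[0,0,0],[0,0,0],[0,0,0],[0,0,0],[0,0.24,-0.974],[0,0.24,-0.974],[0,0.24,-0.974],[0,0.24,-0.974],[0,0.24,-0.974],[0,0.24,-0.974]],"turn":[1,1,1,1,1,1,0,0,0,0,0,0],"jaw":[1,1,1,1,1,1,1,1,1,1,1,1]}' 40
python3 -m handwheel '{"linear":[[0,0.24,-0.974],[0,0.24,-0.974],[0,0.24,-0.974],[0,0.24,-0.974],[0,0.24,-0.974],[0,0.24,-0.974],[0,0.24,-0.974],[0,0.24,-0.974],[0,0.24,-0.974],[0,0.24,-0.974],[0,0,0],[0,0,0]],"turn":[0,0,0,0,0,0,0,0,0,0,0,0],"jaw":[1,1,1,1,1,1,1,1,1,1,1,1]}'
python3 - <<'E'
from h import *
p,d,ci,X=shot("wrist","w1")
for n in ["tray","spent","cool_plate","pad_blue","pad_red"]:
    for m in r.cut_out("wrist",n)[:2]:
        q=X[m["pixels"]]; q=q[~np.isnan(q[:,0])]
        zt=np.percentile(q[:,2],97); s=q[np.abs(q[:,2]-zt)<.008]
        print(n,round(m["confidence"],2),m["extent"],round(zt,4),rect(s[:,:2]))
E
python3 go.py 488.5 385.5 77 -60
```

```text
t: 4.6
position: [0.5579, 0.1453, 0.2503]
tcp_rot: [0.354, 0.612, -0.354, 0.612]
force: [-0.2, 0.4, -0.1]
width: 0.0853
t: 6.1
position: [0.4884, 0.3849, 0.2502]
tcp_rot: [0.353, 0.612, -0.354, 0.613]
force: [0.6, 0.0, 0.6]
width: 0.0857
tray 0.85 [277.5, 224.3, 76.2, 81.8] 0.0223 (array([402.8, 234.3]), array([107.7, 138.7]), 32.0)
spent 0.9 [221.4, 120.2, 64.6, 103.5] 0.0912 (array([488.9, 385.9]), array([ 56.5, 101.1]), 27.1)
cool_plate 0.78 [196.2, 100.1, 281.4, 124.5] 0.0529 (array([551.8, 277.9]), array([140.4, 360.3]), -60.0)
pad_blue 0.92 [324.6, 118.7, 57.4, 85.8] 0.0324 (array([551.4, 277.6]), array([ 67.5, 109.8]), 29.4)
pad_red 0.6 [411.6, 124.8, 45.6, 78.4] 0.0324 (array([613.4, 169. ]), array([ 66.2, 109.1]), 29.6)
t 6.4 pos [488.5 384.8 250.3] psi -60.05 w 85.4 F [-0.4 -0.1 -0. ]
turn units -0.005  lin(after turn) [ 6.933  0.012 -0.024]  lin(before) [ 6.933  0.012 -0.024] |mm| 173.3
```

View pics/w1.png

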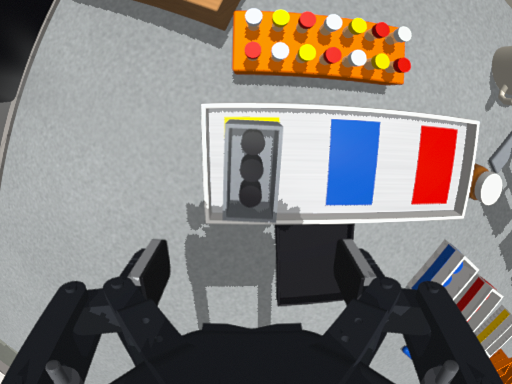

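```bash
python3 -m handwheel '{"linear":[[0,0,0],[0.98,0.03,0],[1,0,0],[1,0,0],[1,0,0],[1,0,0],[1,0,0],[0.95,0,0],[0,0,0],[0,0,0],[0,0,0],[0,0,0]],"turn":[0.28,0,0,0,0,0,0,0,0,0,0,0],"jaw":[1,1,1,1,1,1,1,1,1,-1,-1,-1]}' 40
python3 -m handwheel '{"linear":[[0,0,0],[0,0,0],[0,0,0]],"turn":[0,0,0],"jaw":[-1,-1,-1]}'
python3 go.py 407 237 150 -59
```

```text
t: 7.9
position: [0.4899, 0.3862, 0.0785]
tcp_rot: [0.369, 0.603, -0.368, 0.604]
force: [0.1, -0.5, 4.7]
width: 0.0552
t: 8.28
position: [0.4899, 0.3862, 0.0785]
tcp_rot: [0.369, 0.603, -0.368, 0.604]
force: [0.5, 0.2, 6.9]
width: 0.0556
t 8.28 pos [489.9 386.2  78.5] psi -62.79 w 55.6 F [0.5 0.2 6.9]
turn units -0.379  lin(after turn) [-2.86  -5.918  3.408]  lin(before) [-2.875 -5.672  3.792] |mm| 185.1
```

```bash
python3 -m handwheel '{"linear":[[-0.4,0,0],[-0.8,0,0],[-0.8,0,0],[-0.8,0,0],[0,-0.45,0.3],[0,-0.9,0.6],[0,-0.9,0.6],[0,-0.9,0.6],[0,-0.9,0.6],[0,-0.9,0.6],[0,-0.7,0.5],[0,0,0]],"turn":[0,0,0,0,0,0,0,0,0,0,0,0],"jaw":[-1,-1,-1,-1,-1,-1,-1,-1,-1,-1,-1,-1]}'
python3 go.py 407 237 53 -59
python3 - <<'E'
from h import *
p,d,ci,X=shot("wrist","w2"); shot("scene","s2")
E
```

```text
t: 9.78
position: [0.4041, 0.2347, 0.1462]
tcp_rot: [0.368, 0.604, -0.37, 0.603]
force: [-0.6, 0.5, -2.4]
width: 0.0555
t 9.78 pos [404.1 234.7 146.2] psi -62.88 w 55.5 F [-0.6  0.5 -2.4]
turn units -0.388  lin(after turn) [ 3.727  0.147 -0.018]  lin(before) [ 3.726  0.159 -0.027] |mm| 93.2
```

View pics/w2.png

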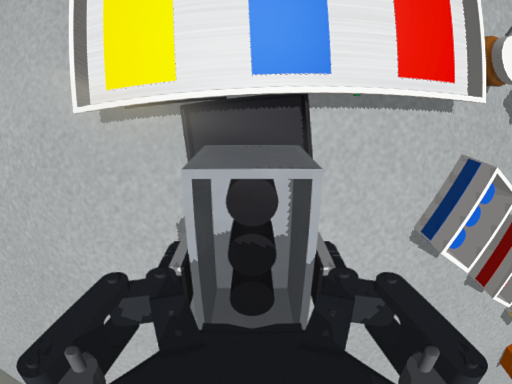

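```bash
python3 -m handwheel '{"linear":[[0,0,0],[0.9,0.15,0],[0.9,0,0],[0.8,0,0],[0.7,0,0],[0.3,0,0],[0.1,0,0],[0.06,0,0],[0,0,0],[0,0,0],[0,0,0],[-0.3,0,0]],"turn":[-0.39,0,0,0,0,0,0,0,0,0,0,0],"jaw":[-1,-1,-1,-1,-1,-1,-1,-1,-1,0.8,0.8,0.8]}'
python3 -m handwheel '{"linear":[[-0.8,0,0],[-1,0,0],[-1,0,0],[-1,0,0],[-1,0,0],[-1,0,0],[0,0,0]],"turn":[0,0,0,0,0,0,0],"jaw":[1,1,1,1,1,1,1]}'
cat > look.py <<'E'
import sys
from h import *
cam=sys.argv[1]; p,d,ci,X=shot(cam,sys.argv[2])
for n in sys.argv[3:]:
    for m in r.cut_out(cam,n)[:2]:
        q=X[m["pixels"]]; q=q[~np.isnan(q[:,0])]
        zt=np.percentile(q[:,2],97); s=q[np.abs(q[:,2]-zt)<.008]
        print(n,round(m["confidence"],2),m["extent"],round(zt,4),rect(s[:,:2]),"tilt",np.round(np.median(s,0),3))
E
python3 look.py wrist w3 tray spent cassette_blue cassette_red cool_plate; python3 go.py 487 19 200 -94
```

```text
t: 11.38
position: [0.4097, 0.2385, 0.0607]
tcp_rot: [0.347, 0.616, -0.348, 0.616]
force: [0.3, 0.4, 1.6]
width: 0.0767
t: 12.25
position: [0.4113, 0.2392, 0.2078]
tcp_rot: [0.349, 0.615, -0.346, 0.617]
force: [0.1, -0.2, 0.8]
width: 0.0858
tray 0.58 [106.9, 0.0, 345.9, 122.5] 0.0528 (array([551. , 277.2]), array([139.9, 361.7]), -60.0) tilt [0.495 0.248 0.052]
tray 0.56 [199.1, 104.4, 102.9, 134.0] 0.0232 (array([407.7, 236.4]), array([108.7, 148.4]), 33.1) tilt [0.41  0.232 0.022]
spent 0.59 [219.7, 124.4, 66.3, 110.4] 0.0651 (array([409.7, 239. ]), array([ 56.4, 100. ]), 31.0) tilt [0.41  0.238 0.064]
cassette_blue 0.55 [387.3, 166.6, 91.8, 99.6] 0.0609 (array([486.2,  19.7]), array([ 59.2, 100.2]), -4.4) tilt [0.487 0.032 0.059]
cassette_red 0.9 [481.9, 330.8, 29.6, 39.7] 0.0603 (array([ 352.3, -440.1]), array([50.9, 91.8]), 76.8) tilt [ 0.349 -0.427  0.057]
cassette_red 0.89 [437.1, 220.7, 74.5, 79.9] 0.0607 (array([ 472. , -114.8]), array([60.4, 98.2]), 0.1) tilt [ 0.471 -0.096  0.058]
cool_plate 0.77 [107.5, 0.0, 346.5, 121.6] 0.0528 (array([551. , 277.2]), array([140. , 361.7]), -60.0) tilt [0.496 0.245 0.052]
t 12.55 pos [409.3 238.3 204.7] psi -58.9 w 85.5 F [-0.5 -0.8 -0.4]
turn units 3.51  lin(after turn) [0.186 3.712 8.535]  lin(before) [ 0.187 -1.87   9.118] |mm| 232.7
```

View pics/w3.png

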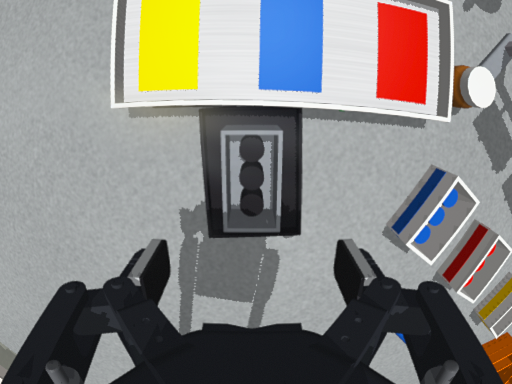

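```bash
python3 -m handwheel '{"linear":[[0,0,0],[0,0,0],[0,0,0],[0,0,0],[0,0.412,0.948],[0,0.412,0.948],[0,0.412,0.948],[0,0.412,0.948],[0,0.412,0.948],[0,0.412,0.948],[0,0.412,0.948],[0,0.412,0.948]],"turn":[1,1,1,0.5,0,0,0,0,0,0,0,0],"jaw":[1,1,1,1,1,1,1,1,1,1,1,1]}'
python3 -m handwheel '{"linear":[[0,0.412,0.948],[0,0,0],[0,0,0]],"turn":[0,0,0],"jaw":[1,1,1]}'
python3 look.py wrist w4 cassette_blue cassette_red cassette_yellow;python3 go.py 486.7 19.3 48 -94.2
```

```text
t: 14.05
position: [0.4791, 0.043, 0.2048]
tcp_rot: [-0.516, -0.483, 0.517, -0.482]
force: [0.7, -0.3, -0.5]
width: 0.085
t: 14.42
position: [0.4873, 0.02, 0.205]
tcp_rot: [-0.517, -0.483, 0.517, -0.482]
force: [-0.2, 1.0, 1.1]
width: 0.0855
cassette_blue 0.82 [223.5, 124.3, 63.5, 106.9] 0.0611 (array([485.6,  19.2]), array([ 56.2, 100. ]), -4.0) tilt [0.486 0.018 0.06 ]
cassette_red 0.96 [342.2, 131.4, 68.8, 98.7] 0.061 (array([ 472. , -115.3]), array([ 57.9, 100.7]), -0.1) tilt [ 0.475 -0.113  0.06 ]
cassette_red 0.59 [495.2, 230.9, 16.5, 38.8] 0.0344 (array([ 317.7, -395.4]), array([11.7, 48.3]), 23.9) tilt [ 0.331 -0.387  0.031]
cassette_yellow 0.72 [448.5, 148.9, 63.5, 89.7] 0.0607 (array([ 444.3, -287.2]), array([ 59.9, 100.4]), -10.6) tilt [ 0.437 -0.269  0.059]
t 14.62 pos [487.5  20.3 205.4] psi -93.84 w 85.6 F [-0.5 -0.3  0.4]
turn units 0.036  lin(after turn) [ 6.296 -0.029  0.041]  lin(before) [ 6.296 -0.026  0.042] |mm| 157.4
```

View pics/w4.png

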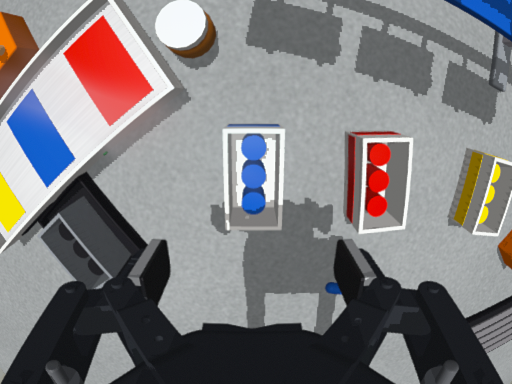

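```bash
python3 -m handwheel '{"linear":[[0.9,-0.07,0.04],[0.95,0,0],[0.95,0,0],[0.95,0,0],[0.95,0,0],[0.9,0,0],[0.7,0,0],[0,0,0],[0,0,0],[0,0,0],[0,0,0],[0,0,0]],"turn":[0,0,0,0,0,0,0,0,0,0,0,0],"jaw":[1,1,1,1,1,1,1,1,-1,-1,-1,-1]}' 40
python3 -m handwheel '{"linear":[[0,0,0],[-0.5,0,0],[-1,0,0],[-1,0,0],[-1,0,0],[-0.8,0,0],[0,0,0],[0,0,0],[0,0,0],[0,0,0]],"turn":[0,0,0,0,0,0,-1,-1,-1,-0.4],"jaw":[-1,-1,-1,-1,-1,-1,-1,-1,-1,-1]}'
python3 go.py 551.3 277.5 78 -60
```

```text
t: 16.12
position: [0.4868, 0.0186, 0.049]
tcp_rot: [0.517, 0.482, -0.516, 0.483]
force: [-0.5, 0.0, 6.9]
width: 0.0557
t: 17.38
position: [0.4858, 0.0187, 0.1561]
tcp_rot: [0.352, 0.613, -0.352, 0.613]
force: [-0.3, -0.2, -2.9]
width: 0.0558
t 17.38 pos [485.8  18.7 156.1] psi -59.71 w 55.8 F [-0.3 -0.2 -2.9]
turn units 0.029  lin(after turn) [ 3.126  7.447 -7.656]  lin(before) [ 3.126  7.486 -7.618] |mm| 278.2
```

```bash
python3 -m handwheel '{"linear":[[0,0.4,-0.4],[0,0.7,-0.7],[0,0.7,-0.7],[0,0.7,-0.7],[0,0.7,-0.7],[0,0.7,-0.7],[0,0.7,-0.7],[0,0.7,-0.7],[0,0.7,-0.7],[0,0.7,-0.7],[0,0.747,-0.956],[0,0,0]],"turn":[0.03,0,0,0,0,0,0,0,0,0,0,0],"jaw":[-1,-1,-1,-1,-1,-1,-1,-1,-1,-1,-1,-1]}'
python3 -m handwheel '{"linear":[[0.5,0,0],[0,0,0],[0,0,0]],"turn":[0,0,0],"jaw":[-1,-1,-1]}'
python3 look.py wrist w5 cassette_blue cool_plate pad_red; python3 go.py 551.3 277.5 79 -60
```

```text
t: 18.88
position: [0.553, 0.28, 0.1556]
tcp_rot: [0.355, 0.612, -0.354, 0.612]
force: [-0.3, -0.7, -2.0]
width: 0.0557
t: 19.25
position: [0.5522, 0.2765, 0.1426]
tcp_rot: [0.355, 0.612, -0.355, 0.611]
force: [0.3, 1.0, -1.7]
width: 0.0551
cassette_blue 0.95 [180.3, 145.7, 144.2, 184.4] 0.1545 (array([557.9, 280.2]), array([56.6, 85.8]), 29.7) tilt [0.58  0.293 0.154]
cool_plate 0.77 [37.2, 100.8, 422.9, 171.3] 0.0529 (array([551.2, 277.9]), array([140.5, 361.2]), -60.1) tilt [0.578 0.308 0.052]
pad_red 0.6 [350.4, 127.2, 75.6, 120.3] 0.0323 (array([613.7, 168.4]), array([ 67.5, 110.6]), 29.9) tilt [0.617 0.172 0.031]
t 19.45 pos [552.7 277.  143.3] psi -60.23 w 55.4 F [ 0.1  0.2 -2.5]
turn units -0.023  lin(after turn) [ 2.573 -0.039 -0.046]  lin(before) [ 2.573 -0.04  -0.046] |mm| 64.3
```

View pics/w5.png

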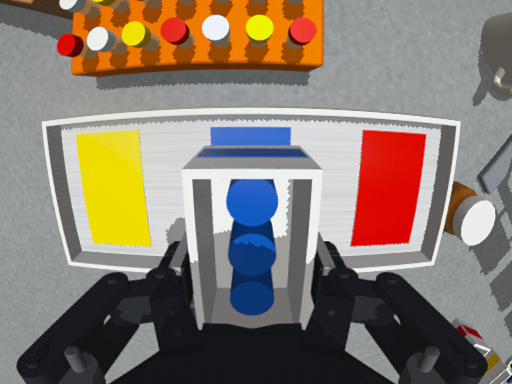

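```bash
python3 -m handwheel '{"linear":[[0.8,-0.04,-0.045],[0.8,0,0],[0.6,0,0],[0.25,0,0],[0.12,0,0],[0.04,0,0],[0,0,0],[0,0,0],[0,0,0],[0,0,0],[-0.3,0,0],[-0.9,0,0]],"turn":[-0.02,0,0,0,0,0,0,0,0,0,0,0],"jaw":[-1,-1,-1,-1,-1,-1,-1,0.7,0.7,0.7,0.7,0.7]}'
python3 -m handwheel '{"linear":[[-1,0,0],[-1,0,0],[-1,0,0],[-1,0,0],[0,0,0],[0,0,0]],"turn":[0,0,0,0,0,0],"jaw":[1,1,1,1,1,1]}'
python3 look.py wrist w6 cassette_blue cool_plate; python3 go.py 472 -115 205 -90
```

```text
t: 20.95
position: [0.5502, 0.2774, 0.1073]
tcp_rot: [0.353, 0.613, -0.354, 0.612]
force: [0.3, 0.6, 1.0]
width: 0.0727
t: 21.7
position: [0.5507, 0.2776, 0.2073]
tcp_rot: [0.353, 0.613, -0.354, 0.612]
force: [-0.1, -0.3, -0.5]
width: 0.0855
cassette_blue 0.93 [216.1, 125.5, 71.7, 121.3] 0.0911 (array([550.2, 277.7]), array([ 56.6, 101.1]), 29.9) tilt [0.55  0.275 0.09 ]
t 21.85 pos [550.3 277.4 206.6] psi -60.0 w 85.6 F [-0.2 -0.1 -0.3]
turn units 3.0  lin(after turn) [ 0.063 -3.133 15.697]  lin(before) [  0.082 -10.562  12.028] |mm| 400.2
```

View pics/w6.png

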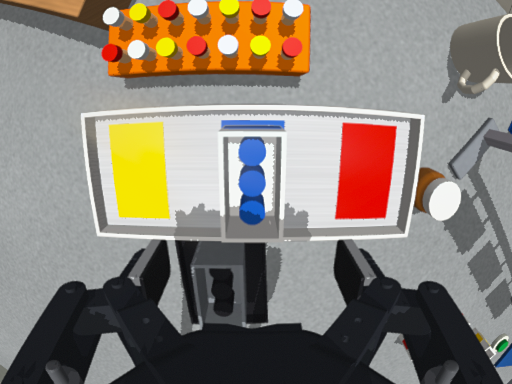

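```bash
python3 -m handwheel '{"linear":[[0,0,0],[0,0,0],[0,0,0],[0,-0.196,0.981],[0,-0.196,0.981],[0,-0.196,0.981],[0,-0.196,0.981],[0,-0.196,0.981],[0,-0.196,0.981],[0,-0.196,0.981],[0,-0.196,0.981],[0,-0.196,0.981]],"turn":[1,1,1,0,0,0,0,0,0,0,0,0],"jaw":[1,1,1,1,1,1,1,1,1,1,1,1]}'
python3 -m handwheel '{"linear":[[0,-0.196,0.981],[0,-0.196,0.981],[0,-0.196,0.981],[0,-0.196,0.981],[0,-0.196,0.981],[0,-0.196,0.981],[0,-0.196,0.981],[0,0,0],[0,0,0]],"turn":[0,0,0,0,0,0,0,0,0],"jaw":[1,1,1,1,1,1,1,1,1]}'
python3 look.py wrist w7 cassette_red cassette_yellow; python3 go.py 472 -115 49 -90
```

```text
t: 23.35
position: [0.5056, 0.0548, 0.2077]
tcp_rot: [0.499, 0.5, -0.5, 0.5]
force: [0.0, -1.0, 0.2]
width: 0.0854
t: 24.48
position: [0.4719, -0.1147, 0.2077]
tcp_rot: [0.5, 0.5, -0.5, 0.5]
force: [-0.1, -0.4, 0.5]
width: 0.0853
cassette_red 0.75 [504.4, 231.0, 7.6, 51.0] 0.0238 (array([ 299.6, -573.3]), array([ 3.5, 47.9]), 19.1) tilt [ 0.291 -0.576  0.02 ]
cassette_red 0.74 [428.3, 217.9, 78.6, 86.0] 0.0607 (array([ 344.2, -438.1]), array([ 59.4, 101.3]), -48.7) tilt [ 0.347 -0.436  0.059]
cassette_yellow 0.75 [358.1, 147.7, 88.6, 100.4] 0.0609 (array([ 444.6, -287.4]), array([ 58.3, 100.1]), -11.4) tilt [ 0.447 -0.28   0.06 ]
cassette_yellow 0.27 [0.6, 17.0, 51.7, 97.6] 0.0325 (array([613.1, 169.5]), array([ 67.5, 109.2]), 29.9) tilt [0.61  0.167 0.031]
t 24.62 pos [ 472.4 -114.1  207.7] psi -89.94 w 85.1 F [-0.3  1.1 -0. ]
turn units 0.006  lin(after turn) [ 6.349 -0.018  0.038]  lin(before) [ 6.349 -0.016  0.04 ] |mm| 158.7
```

View pics/w7.png

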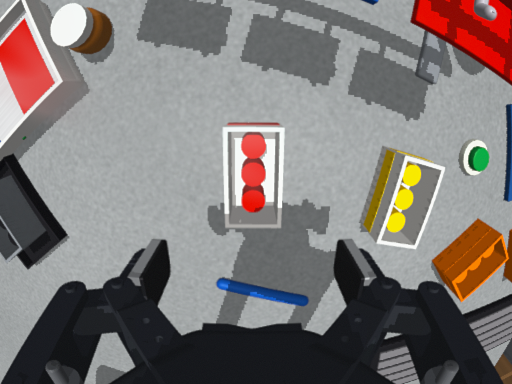

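```bash
python3 -m handwheel '{"linear":[[0.9,-0.02,0.04],[0.95,0,0],[0.95,0,0],[0.95,0,0],[0.95,0,0],[0.95,0,0],[0.7,0,0],[0,0,0],[0,0,0],[0,0,0],[0,0,0],[0,0,0]],"turn":[0,0,0,0,0,0,0,0,0,0,0,0],"jaw":[1,1,1,1,1,1,1,1,-1,-1,-1,-1]}' 40
python3 -m handwheel '{"linear":[[0,0,0],[-0.5,0,0],[-1,0,0],[-1,0,0],[-1,0,0],[-0.8,0,0],[0,0,0],[0,0,0],[0,0,0],[0,0,0]],"turn":[0,0,0,0,0,0,-1,-1,-1,0],"jaw":[-1,-1,-1,-1,-1,-1,-1,-1,-1,-1]}'
python3 go.py 613.6 169.2 78 -60
```

```text
t: 26.12
position: [0.4729, -0.1159, 0.05]
tcp_rot: [0.5, 0.499, -0.5, 0.501]
force: [-0.1, 0.7, 7.3]
width: 0.0552
t: 27.38
position: [0.4718, -0.1155, 0.1569]
tcp_rot: [0.354, 0.612, -0.354, 0.612]
force: [-0.7, 0.0, -2.9]
width: 0.0555
t 27.38 pos [ 471.8 -115.5  156.9] psi -60.09 w 55.5 F [-0.7  0.  -2.9]
turn units -0.009  lin(after turn) [ 3.158 10.608 -7.027]  lin(before) [ 3.157 10.597 -7.044] |mm| 327.7
```

```bash
python3 -m handwheel '{"linear":[[0,0.41,-0.27],[0,0.82,-0.54],[0,0.82,-0.54],[0,0.82,-0.54],[0,0.82,-0.54],[0,0.82,-0.54],[0,0.82,-0.54],[0,0.82,-0.54],[0,0.82,-0.54],[0,0.82,-0.54],[0,0.82,-0.54],[0,0.82,-0.54]],"turn":[0,0,0,0,0,0,0,0,0,0,0,0],"jaw":[-1,-1,-1,-1,-1,-1,-1,-1,-1,-1,-1,-1]}'
python3 -m handwheel '{"linear":[[0,0.82,-0.54],[0,0.358,-0.28],[0,0,0],[0.5,0,0],[0,0,0]],"turn":[0,0,0,0,0],"jaw":[-1,-1,-1,-1,-1]}'
python3 look.py wrist w8 cassette_red cool_plate; python3 go.py 613.6 169.2 79 -60
```

```text
t: 28.88
position: [0.5991, 0.1382, 0.1565]
tcp_rot: [0.354, 0.612, -0.354, 0.612]
force: [0.1, -0.9, -3.3]
width: 0.0554
t: 29.5
position: [0.6123, 0.1682, 0.1424]
tcp_rot: [0.353, 0.613, -0.355, 0.611]
force: [-0.8, 1.0, -3.2]
width: 0.0557
cassette_red 0.93 [180.9, 143.0, 142.2, 183.0] 0.1532 (array([618. , 171.6]), array([57.2, 86.1]), 29.9) tilt [0.64  0.184 0.152]
t 29.65 pos [613.7 168.6 143.8] psi -60.04 w 55.2 F [-0.2 -0.9 -3.9]
turn units -0.004  lin(after turn) [ 2.594  0.008 -0.024]  lin(before) [ 2.594  0.01  -0.024] |mm| 64.8
```

View pics/w8.png

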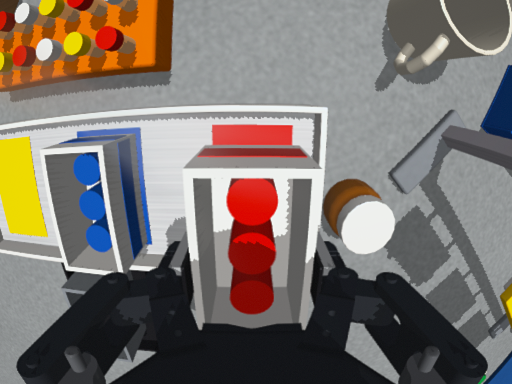

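```bash
python3 -m handwheel '{"linear":[[0.8,0.01,-0.024],[0.8,0,0],[0.6,0,0],[0.25,0,0],[0.12,0,0],[0.04,0,0],[0,0,0],[0,0,0],[0,0,0],[0,0,0],[-0.3,0,0],[-0.9,0,0]],"turn":[0,0,0,0,0,0,0,0,0,0,0,0],"jaw":[-1,-1,-1,-1,-1,-1,-1,0.7,0.7,0.7,0.7,0.7]}'
python3 -m handwheel '{"linear":[[-1,0,0],[-1,0,0],[-1,0,0],[-1,0,0],[0,0,0],[0,0,0]],"turn":[0,0,0,0,0,0],"jaw":[1,1,1,1,1,1]}'
python3 look.py wrist w9 cassette_red cassette_blue cool_plate; python3 go.py 444.3 -287.5 205 -101.7
```

```text
t: 31.15
position: [0.6129, 0.1696, 0.1082]
tcp_rot: [0.353, 0.613, -0.354, 0.612]
force: [0.4, 0.1, 0.1]
width: 0.0729
t: 31.9
position: [0.6135, 0.1697, 0.2083]
tcp_rot: [0.353, 0.613, -0.354, 0.612]
force: [-0.4, 0.4, -0.1]
width: 0.0852
cassette_red 0.69 [218.2, 125.6, 68.9, 115.6] 0.0911 (array([612.8, 169.7]), array([ 56.4, 101.5]), 29.7) tilt [0.613 0.169 0.09 ]
cassette_blue 0.92 [85.7, 126.2, 82.9, 118.3] 0.091 (array([550.5, 277.7]), array([ 57.7, 100.5]), 29.5) tilt [0.554 0.277 0.09 ]
cool_plate 0.82 [2.7, 100.6, 309.4, 138.7] 0.053 (array([551.4, 277.9]), array([140.7, 360.3]), -60.3) tilt [0.583 0.255 0.052]
cool_plate 0.42 [447.8, 197.5, 64.2, 113.7] 0.2111 (array([681.6,  15.9]), array([20.6, 30.7]), 53.9) tilt [0.689 0.022 0.21 ]
t 32.1 pos [613.2 169.7 207.6] psi -60.0 w 85.5 F [-0.1 -0.1  0.5]
turn units 4.17  lin(after turn) [ 0.103 -2.907 19.277]  lin(before) [  0.124 -14.994  12.46 ] |mm| 487.4
```

View pics/w9.png

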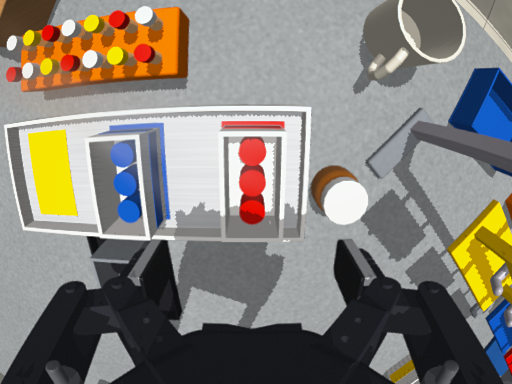

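```bash
python3 -m handwheel '{"linear":[[0,0,0],[0,0,0],[0,0,0],[0,0,0],[0,0,0],[0,-0.145,0.964],[0,-0.145,0.964],[0,-0.145,0.964],[0,-0.145,0.964],[0,-0.145,0.964],[0,-0.145,0.964],[0,-0.145,0.964]],"turn":[1,1,1,1,0.17,0,0,0,0,0,0,0],"jaw":[1,1,1,1,1,1,1,1,1,1,1,1]}'
python3 -m handwheel '{"linear":[[0,-0.145,0.964],[0,-0.145,0.964],[0,-0.145,0.964],[0,-0.145,0.964],[0,-0.145,0.964],[0,-0.145,0.964],[0,-0.145,0.964],[0,-0.145,0.964],[0,-0.145,0.964],[0,-0.145,0.964],[0,-0.145,0.964],[0,-0.145,0.964]],"turn":[0,0,0,0,0,0,0,0,0,0,0,0],"jaw":[1,1,1,1,1,1,1,1,1,1,1,1]}'
python3 -m handwheel '{"linear":[[0,-0.145,0.964],[0,0,0],[0,0,0]],"turn":[0,0,0],"jaw":[1,1,1]}'
python3 look.py wrist w10 cassette_yellow;python3 look.py scene s10 lid_red lid_blue lid_yellow; python3 go.py 444.3 -287.5 49 -101.7
```

```text
t: 33.6
position: [0.5537, 0.0077, 0.2089]
tcp_rot: [-0.548, -0.446, 0.548, -0.446]
force: [0.8, 0.5, -0.8]
width: 0.0854
t: 35.1
position: [0.452, -0.266, 0.209]
tcp_rot: [-0.548, -0.446, 0.548, -0.446]
force: [-0.2, -0.7, 0.1]
width: 0.0855
t: 35.48
position: [0.4444, -0.2873, 0.2088]
tcp_rot: [0.549, 0.446, -0.548, 0.446]
force: [0.5, 0.6, 0.4]
width: 0.0853
cassette_yellow 0.59 [223.8, 119.2, 58.1, 106.2] 0.0611 (array([ 444.3, -287.7]), array([56.6, 99.3]), -11.4) tilt [ 0.446 -0.289  0.06 ]
lid_red 0.78 [190.9, 141.2, 25.8, 34.7] 0.2247 (array([ 619.1, -247.1]), array([ 10.9, 129.2]), 74.6) tilt [ 0.616 -0.26   0.223]
lid_blue 0.98 [213.7, 168.3, 19.9, 36.7] 0.2255 (array([ 647.7, -143. ]), array([11.6, 90.6]), 74.3) tilt [ 0.648 -0.143  0.224]
lid_yellow 0.67 [233.8, 196.8, 31.5, 32.1] 0.2256 (array([679.7, -23.5]), array([11.4, 92.6]), 74.3) tilt [ 0.682 -0.019  0.223]
t 35.77 pos [ 445.3 -286.9  208.8] psi -101.65 w 85.4 F [ 0.2  0.6 -0.1]
turn units 0.005  lin(after turn) [ 6.391 -0.035  0.03 ]  lin(before) [ 6.391 -0.034  0.031] |mm| 159.8
```

View pics/w10.png

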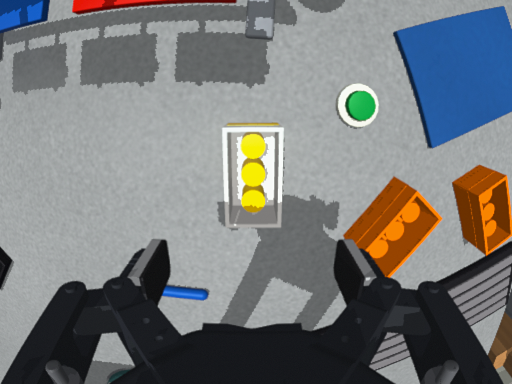

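View pics/s10.png

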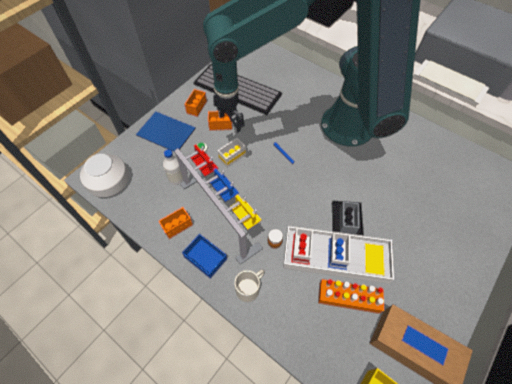

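```bash
python3 - <<'E'
from h import *
p,d,ci,X=shot("wrist")
hsv=cv2.cvtColor(p,cv2.COLOR_RGB2HSV)
m=(cv2.inRange(hsv,(45,100,60),(75,255,255))>0)&(X[...,0]>.3)
print(np.round(np.median(X[m],0),4),rect(X[m][:,:2]),np.percentile(X[m][:,2],[10,90]))
w=(np.abs(X[...,:2]-np.median(X[m],0)[:2]).max(-1)<.06)&(X[...,2]>.004); print(rect(X[w][:,:2]),np.percentile(X[w][:,2],[10,50,90]))
E
python3 -m handwheel '{"linear":[[0.9,-0.02,0.02],[0.95,0,0],[0.95,0,0],[0.95,0,0],[0.95,0,0],[0.95,0,0],[0.74,0,0],[0,0,0],[0,0,0],[0,0,0],[0,0,0],[0,0,0]],"turn":[0,0,0,0,0,0,0,0,0,0,0,0],"jaw":[1,1,1,1,1,1,1,1,-1,-1,-1,-1]}' 40
python3 -m handwheel '{"linear":[[0,0,0],[-0.5,0,0],[-1,0,0],[-1,0,0],[-1,0,0],[-0.8,0,0],[0,0,0],[0,0,0],[0,0,0],[0,0,0],[0,0,0]],"turn":[0,0,0,0,0,0,-1,-1,-1,-1,-0.17],"jaw":[-1,-1,-1,-1,-1,-1,-1,-1,-1,-1,-1]}'
python3 go.py 488.8 385.9 78 -60
```

```text
[ 0.4923 -0.4152  0.0242] (array([ 492.1, -416.6]), array([31.7, 32.4]), -88.4) [0.02249968 0.02530081]
(array([ 481.8, -393.5]), array([ 49.3, 101.4]), -67.1) [0.01173423 0.02424749 0.27988563]
t: 37.33
position: [0.4452, -0.2885, 0.0501]
tcp_rot: [0.548, 0.446, -0.548, 0.447]
force: [-1.4, -0.7, 7.2]
width: 0.0558
t: 38.7
position: [0.4443, -0.2876, 0.157]
tcp_rot: [0.354, 0.612, -0.354, 0.612]
force: [0.4, 0.2, -2.2]
width: 0.0555
t 38.7 pos [ 444.3 -287.6  157. ] psi -60.0 w 55.5 F [ 0.4  0.2 -2.2]
turn units 0.0  lin(after turn) [  3.158  15.011 -22.443]  lin(before) [  3.16   15.012 -22.442] |mm| 679.6
```

```bash
python3 -m handwheel '{"linear":[[0,0.3,-0.45],[0,0.62,-0.927],[0,0.62,-0.927],[0,0.62,-0.927],[0,0.62,-0.927],[0,0.62,-0.927],[0,0.62,-0.927],[0,0.62,-0.927],[0,0.62,-0.927],[0,0.62,-0.927],[0,0.62,-0.927],[0,0.62,-0.927]],"turn":[0,0,0,0,0,0,0,0,0,0,0,0],"jaw":[-1,-1,-1,-1,-1,-1,-1,-1,-1,-1,-1,-1]}'
python3 -m handwheel '{"linear":[[0,0.62,-0.927],[0,0.62,-0.927],[0,0.62,-0.927],[0,0.62,-0.927],[0,0.62,-0.927],[0,0.62,-0.927],[0,0.62,-0.927],[0,0.62,-0.927],[0,0.62,-0.927],[0,0.62,-0.927],[0,0.62,-0.927],[0,0.62,-0.927]],"turn":[0,0,0,0,0,0,0,0,0,0,0,0],"jaw":[-1,-1,-1,-1,-1,-1,-1,-1,-1,-1,-1,-1]}'
python3 -m handwheel '{"linear":[[0,0.45,-0.68],[0,0,0],[0.5,0,0],[0,0,0]],"turn":[0,0,0,0],"jaw":[-1,-1,-1,-1]}'
python3 look.py wrist w11 cassette_yellow cool_plate; python3 go.py 488.8 385.9 79 -60
```

```text
t: 40.2
position: [0.4649, 0.0333, 0.1567]
tcp_rot: [0.354, 0.612, -0.354, 0.612]
force: [1.5, -0.2, -1.2]
width: 0.0553
t: 41.7
position: [0.4864, 0.3667, 0.1565]
tcp_rot: [0.354, 0.612, -0.355, 0.612]
force: [0.4, 0.3, -2.4]
width: 0.0552
t: 42.2
position: [0.4876, 0.3842, 0.1424]
tcp_rot: [0.353, 0.613, -0.355, 0.612]
force: [-0.5, 0.0, -2.4]
width: 0.0555
cassette_yellow 0.7 [181.1, 142.7, 140.6, 186.9] 0.1531 (array([493.2, 387.9]), array([56.5, 85.9]), 30.2) tilt [0.515 0.4   0.152]
cool_plate 0.92 [175.2, 99.1, 336.1, 169.8] 0.053 (array([538.2, 301.1]), array([140.3, 306.7]), -60.2) tilt [0.554 0.373 0.052]
t 42.35 pos [488.8 385.1 143.8] psi -60.05 w 55.3 F [-0.1 -0.7 -1.5]
turn units -0.005  lin(after turn) [ 2.593  0.014 -0.029]  lin(before) [ 2.593  0.016 -0.029] |mm| 64.8
```

View pics/w11.png

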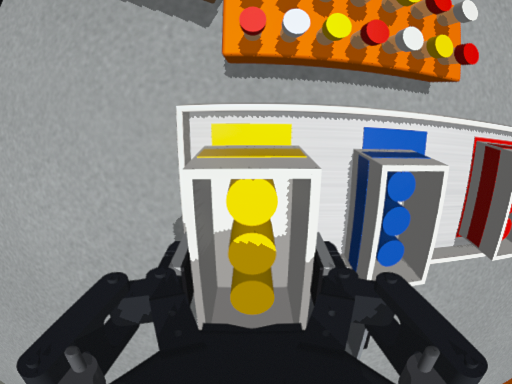

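```bash
python3 -m handwheel '{"linear":[[0.8,0.014,-0.029],[0.8,0,0],[0.6,0,0],[0.25,0,0],[0.12,0,0],[0.04,0,0],[0,0,0],[0,0,0],[0,0,0],[0,0,0],[-0.3,0,0],[-0.9,0,0]],"turn":[0,0,0,0,0,0,0,0,0,0,0,0],"jaw":[-1,-1,-1,-1,-1,-1,-1,0.7,0.7,0.7,0.7,0.7]}'
python3 -m handwheel '{"linear":[[-1,0,0],[-1,0,0],[-1,0,0],[-1,0,0],[0,0,0],[0,0,0]],"turn":[0,0,0,0,0,0],"jaw":[1,1,1,1,1,1]}'
python3 look.py wrist w12 cassette_yellow cassette_red cassette_blue cool_plate pad_yellow; python3 go.py 610 0 300 -15
```

```text
t: 43.85
position: [0.488, 0.3861, 0.1083]
tcp_rot: [0.353, 0.613, -0.354, 0.612]
force: [0.2, 0.1, 0.9]
width: 0.0727
t: 44.6
position: [0.4885, 0.3864, 0.2083]
tcp_rot: [0.353, 0.613, -0.354, 0.612]
force: [-0.4, -0.3, 0.7]
width: 0.085
cassette_yellow 0.7 [216.1, 124.9, 73.2, 119.2] 0.0911 (array([487.9, 386.5]), array([ 56.6, 100.7]), 30.1) tilt [0.489 0.385 0.09 ]
cassette_red 0.73 [431.0, 136.5, 74.5, 95.7] 0.0908 (array([612.9, 170.3]), array([ 58.4, 100.8]), 29.5) tilt [0.612 0.173 0.089]
cassette_red 0.68 [492.5, 357.8, 18.4, 26.2] 0.0584 (array([ 365.7, -451.3]), array([28.7, 79.2]), 83.1) tilt [ 0.364 -0.428  0.055]
cassette_blue 0.8 [328.5, 140.0, 82.1, 112.5] 0.0909 (array([533.7, 280.3]), array([ 57.7, 100.8]), 31.1) tilt [0.541 0.285 0.09 ]
cassette_blue 0.4 [283.1, 241.8, 13.8, 81.5] 0.0229 (array([374.1, 276.3]), array([ 23.8, 132.9]), 42.2) tilt [0.377 0.278 0.022]
cool_plate 0.9 [193.2, 100.4, 307.3, 140.8] 0.053 (array([551.4, 277.7]), array([140.8, 360.2]), -60.3) tilt [0.537 0.361 0.052]
cool_plate 0.24 [328.9, 143.8, 82.3, 107.6] 0.0909 (array([533.9, 280.4]), array([ 57.7, 100.4]), 31.1) tilt [0.542 0.286 0.09 ]
pad_yellow 0.83 [222.1, 123.1, 61.2, 0.9] 0.0324 (array([533.5, 411.9]), array([ 5.1, 59.8]), -59.8) tilt [0.535 0.41  0.031]
t 44.9 pos [488.5 386.4 208. ] psi -60.0 w 85.6 F [-0.4  0.1  0.2]
turn units -4.5  lin(after turn) [ -3.682 -13.672   8.695]  lin(before) [-3.677 -3.524 15.816] |mm| 415.4
```

View pics/w12.png

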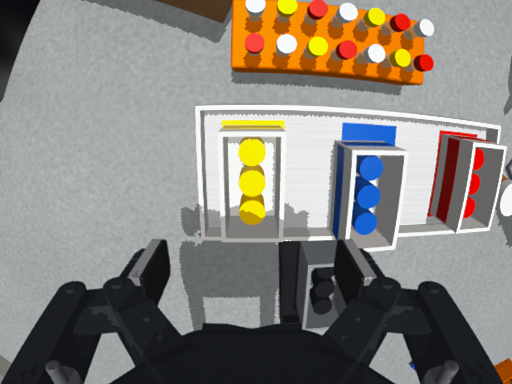

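```bash
python3 go.py 534 280.4 208 -59
```

```text
t 44.9 pos [488.5 386.4 208. ] psi -60.0 w 85.6 F [-0.4  0.1  0.2]
turn units -0.1  lin(after turn) [-2.000e-03 -6.240e-01  4.572e+00]  lin(before) [-1.000e-03 -5.440e-01  4.582e+00] |mm| 115.4
```

```bash
python3 -m handwheel '{"linear":[[0,0,0],[0,-0.124,0.914],[0,-0.124,0.914],[0,-0.124,0.914],[0,-0.124,0.914],[0,-0.124,0.914],[0,0,0],[0,0,0]],"turn":[-0.1,0,0,0,0,0,0,0],"jaw":[1,1,1,1,1,1,0.6,0.6]}'
python3 look.py wrist w13 cassette_yellow cassette_red cassette_blue cool_plate; python3 go.py 534 280.4 79 -59
```

```text
t: 45.9
position: [0.5344, 0.2804, 0.2088]
tcp_rot: [0.348, 0.615, -0.348, 0.615]
force: [-0.7, 0.1, 1.0]
width: 0.0683
cassette_yellow 0.74 [91.7, 113.8, 83.2, 115.4] 0.091 (array([487.9, 386.2]), array([ 57.5, 100.7]), 29.9) tilt [0.488 0.384 0.09 ]
cassette_red 0.96 [344.7, 119.3, 83.8, 108.4] 0.091 (array([612.9, 170. ]), array([ 57.3, 101. ]), 30.0) tilt [0.613 0.171 0.09 ]
cassette_blue 0.57 [218.0, 126.4, 70.4, 118.2] 0.0911 (array([533.7, 280.2]), array([ 56.6, 100.8]), 31.3) tilt [0.535 0.28  0.09 ]
cassette_blue 0.36 [344.4, 113.0, 57.4, 95.9] 0.0327 (array([612.5, 194.6]), array([ 52.2, 122. ]), 1.1) tilt [0.643 0.196 0.031]
cool_plate 0.78 [88.9, 89.1, 344.4, 142.7] 0.0529 (array([551.4, 277.8]), array([140.7, 360.8]), -60.2) tilt [0.552 0.302 0.052]
t 46.15 pos [534.1 281.3 208.8] psi -58.95 w 68.0 F [ 0.4 -0.3 -0.6]
turn units 0.005  lin(after turn) [ 5.19  -0.021  0.027]  lin(before) [ 5.19  -0.021  0.028] |mm| 129.8
```

View pics/w13.png

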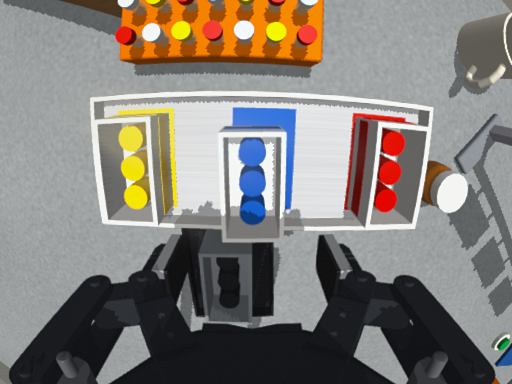

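```bash
python3 -m handwheel '{"linear":[[0.9,-0.02,0.03],[0.95,0,0],[0.95,0,0],[0.95,0,0],[0.9,0,0],[0.54,0,0],[0,0,0],[0,0,0],[0,0,0],[0,0,0],[0,0,0],[-0.6,0,0]],"turn":[0,0,0,0,0,0,0,0,0,0,0,0],"jaw":[0.6,0.6,0.6,0.6,0.6,0.6,0.6,-1,-1,-1,-1,-1]}' 40
python3 -m handwheel '{"linear":[[0,0,0],[0,0,0]],"turn":[0.1,0],"jaw":[-1,-1]}'
python3 go.py 551.6 277.6 79 -60
```

```text
t: 47.65
position: [0.5345, 0.2799, 0.0938]
tcp_rot: [0.348, 0.616, -0.348, 0.615]
force: [0.6, 1.5, -3.6]
width: 0.0555
t: 47.9
position: [0.5341, 0.2797, 0.0942]
tcp_rot: [0.354, 0.612, -0.354, 0.612]
force: [0.7, 0.5, -1.8]
width: 0.0552
t 47.9 pos [534.1 279.7  94.2] psi -60.03 w 55.2 F [ 0.7  0.5 -1.8]
turn units -0.003  lin(after turn) [0.607 0.563 0.422]  lin(before) [0.607 0.564 0.421] |mm| 23.2
```

```bash
python3 -m handwheel '{"linear":[[0,0.28,0.21],[0,0.28,0.21],[0,0,0],[0.4,0,0],[0.16,0,0],[0.04,0,0],[0,0,0],[0,0,0],[0,0,0],[0,0,0],[-0.3,0,0],[-0.9,0,0]],"turn":[0,0,0,0,0,0,0,0,0,0,0,0],"jaw":[-1,-1,-1,-1,-1,-1,-1,0.6,0.6,0.6,0.6,0.6]}'
python3 -m handwheel '{"linear":[[-1,0,0],[-1,0,0],[-1,0,0],[-1,0,0],[-1,0,0],[-1,0,0],[0,0,0]],"turn":[0,0,0,0,0,0,0],"jaw":[0.6,0.6,0.6,0.6,0.6,0.6,0.6]}'
python3 look.py wrist w14 cassette_yellow cassette_red cassette_blue cool_plate; python3 go.py 600 80 280 -15
```

```text
t: 49.4
position: [0.5508, 0.2774, 0.1085]
tcp_rot: [0.353, 0.613, -0.354, 0.612]
force: [-0.8, -0.6, -0.2]
width: 0.068
t: 50.28
position: [0.5531, 0.2783, 0.2617]
tcp_rot: [0.355, 0.611, -0.352, 0.613]
force: [-0.1, -0.4, -1.5]
width: 0.068
cassette_yellow 0.96 [105.3, 125.5, 72.8, 96.4] 0.0909 (array([488. , 386.6]), array([ 57.4, 100.4]), 30.1) tilt [0.489 0.386 0.09 ]
cassette_red 0.65 [326.4, 124.7, 67.2, 96.4] 0.091 (array([613.1, 169.9]), array([ 57.3, 100.8]), 29.8) tilt [0.613 0.17  0.09 ]
cassette_red 0.35 [503.1, 210.1, 8.9, 29.5] 0.1752 (array([663.9,  17.7]), array([12.8, 39.3]), 54.4) tilt [0.667 0.027 0.172]
cassette_blue 0.69 [224.5, 125.3, 58.1, 99.1] 0.0912 (array([549.4, 277.3]), array([ 56.6, 100.4]), 30.0) tilt [0.549 0.276 0.09 ]
cool_plate 0.82 [103.1, 103.0, 296.2, 119.1] 0.053 (array([551.3, 277.8]), array([140.9, 360.8]), -60.2) tilt [0.571 0.287 0.052]
cool_plate 0.34 [125.8, 20.7, 178.9, 61.7] 0.0893 (array([647.8, 386.5]), array([ 50. , 171.6]), -61.3) tilt [0.648 0.383 0.088]
t 50.52 pos [551.  277.4 257.8] psi -60.0 w 68.3 F [ 0.2 -0.1 -1.2]
turn units -4.5  lin(after turn) [-0.889 -7.121  3.938]  lin(before) [-0.887 -2.253  7.82 ] |mm| 204.6
```

View pics/w14.png

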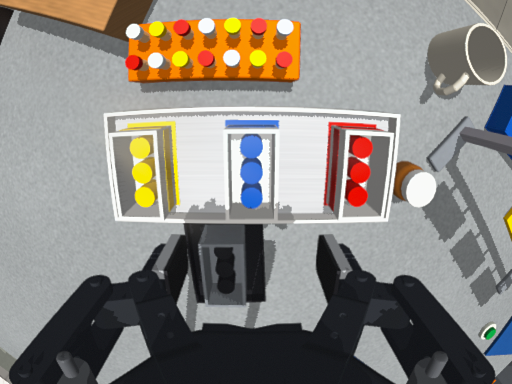

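```bash
python3 -m handwheel '{"linear":[[-0.6,0,0],[-0.6,0,0],[-0.1,0,0],[0,0,0],[0,0,0],[0,-0.9,0.49],[0,-0.9,0.49],[0,-0.9,0.49],[0,-0.9,0.49],[0,-0.9,0.49],[0,-0.9,0.49],[0,-0.9,0.49]],"turn":[-1,-1,-1,-1,-0.5,0,0,0,0,0,0,0],"jaw":[0.3,0.3,0.3,0.3,0.3,0.3,0.3,0.3,0.3,0.3,0.3,0.3]}'
python3 go.py 660 -22 290 -15
```

```text
t: 52.02
position: [0.5935, 0.1025, 0.2904]
tcp_rot: [0.092, 0.702, -0.092, 0.7]
force: [0.3, -0.2, -0.5]
width: 0.0554
t 52.02 pos [593.5 102.5 290.4] psi -15.0 w 55.4 F [ 0.3 -0.2 -0.5]
turn units 0.0  lin(after turn) [ 0.015 -4.123  3.86 ]  lin(before) [ 0.01  -4.123  3.86 ] |mm| 141.2
```

```bash
python3 -m handwheel '{"linear":[[0,-0.82,0.77],[0,-0.82,0.77],[0,-0.82,0.77],[0,-0.82,0.77],[0,-0.82,0.77],[0,0,0],[0,0,0]],"turn":[0,0,0,0,0,0,0],"jaw":[0,0,0,0,0,0,0]}'
cat > lid.py <<'E'
import sys
from h import *
n,name=sys.argv[1],sys.argv[2]; zb=float(sys.argv[3])
s=r.sense()["position"]
p,d,ci,X=shot("wrist",name)
for m in r.cut_out("wrist",n)[:2]:
    q=X[m["pixels"]]; q=q[~np.isnan(q[:,0])]
    print(n,round(m["confidence"],2),m["extent"])
    for lo,hi,l in [(zb+.05,zb+.062,"bar"),(zb-.002,zb+.014,"plate")]:
        b=q[(q[:,2]>lo)&(q[:,2]<hi)]
        if len(b)>20: print(l,len(b),np.round(np.median(b,0)*1000,1),rect(b[:,:2]))
E
python3 lid.py lid_yellow w15 0.166; python3 go.py 680 -20 290 -15
```

```text
t: 52.9
position: [0.66, -0.0204, 0.2912]
tcp_rot: [0.093, 0.701, -0.092, 0.701]
force: [-0.4, -0.1, 0.6]
width: 0.0429
lid_yellow 0.64 [242.1, 127.2, 70.9, 140.0]
bar 1976 [681.9 -16.7 224.3] (array([671.9, -20.7]), array([28.5, 94.8]), 74.9)
plate 4517 [676.  -17.5 174.4] (array([677.2, -35.3]), array([ 56.2, 125.9]), 74.5)
t 53.0 pos [659.9 -19.8 291.5] psi -14.96 w 42.4 F [-0.3 -0.2  0.4]
turn units 0.004  lin(after turn) [0.059 0.2   0.78 ]  lin(before) [0.058 0.2   0.78 ] |mm| 20.2
```

View pics/w15.png

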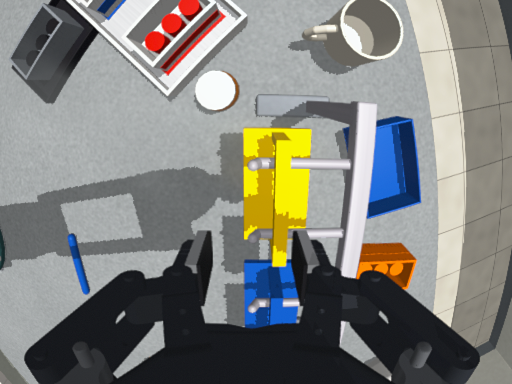

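```bash
cat > bar.py <<'E'
import sys
from h import *
H={"yellow":[(20,35)],"blue":[(100,130)],"red":[(0,6),(172,180)]}[sys.argv[1]]
lo=float(sys.argv[2]); hi=lo+.02
p,d,ci,X=shot("wrist",sys.argv[3] if len(sys.argv)>3 else None)
hsv=cv2.cvtColor(p,cv2.COLOR_RGB2HSV); m=np.zeros(d.shape,bool)
for a,b in H: m|=cv2.inRange(hsv,(a,120,50),(b,255,255))>0
m&=(X[...,2]>lo)&(X[...,2]<hi)
n,l,st,c=cv2.connectedComponentsWithStats(m.astype(np.uint8))
k=1+np.argmax(st[1:,4]); k=l==k
q=X[k]; print("px",k.sum(),"z",np.percentile(q[:,2],[10,50,90]).round(4),rect(q[:,:2]))
E
python3 bar.py yellow 0.215
```

```text
px 1959 z [0.2232 0.2243 0.2251] (array([680.5, -23. ]), array([10.4, 94.8]), 74.6)
```

```bash
python3 go.py 680.5 -23 217.5 -15.3
```

```text
t 53.05 pos [659.9 -19.7 291.6] psi -14.95 w 42.4 F [-0.6  0.2 -0.7]
turn units 0.035  lin(after turn) [2.963 0.091 0.831]  lin(before) [2.963 0.086 0.832] |mm| 77.0
```

```bash
python3 -m handwheel '{"linear":[[0,0.045,0.415],[0,0.045,0.415],[0,0,0],[0.8,0,0],[0.8,0,0],[0.7,0,0],[0.4,0,0],[0.25,0,0],[0,0,0]],"turn":[0.035,0,0,0,0,0,0,0,0],"jaw":[0,0,0,0,0,0,0,0,0]}'
python3 go.py 680.5 -23 217.5 -15.3; python3 bar.py yellow 0.215 w16
```

```text
t: 54.18
position: [0.6808, -0.0238, 0.2176]
tcp_rot: [0.094, 0.701, -0.094, 0.701]
force: [0.3, 0.2, 0.4]
width: 0.0427
t 54.17 pos [680.8 -23.8 217.6] psi -15.35 w 42.7 F [0.3 0.2 0.4]
turn units -0.005  lin(after turn) [ 0.003  0.026 -0.02 ]  lin(before) [ 0.003  0.026 -0.02 ] |mm| 0.8
px 3572 z [0.2236 0.2244 0.2251] (array([681.6, -18.7]), array([10.2, 85.4]), 75.0)
```

View pics/w16.png

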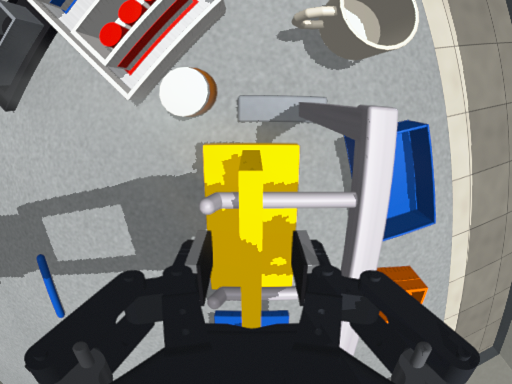

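```bash
python3 -m handwheel '{"linear":[[0,0,0],[0,0,0],[0,0,0],[0,0,0],[0,0,0],[-0.4,0,0],[-0.3,0,0],[0,0,0]],"turn":[0,0,0,0,0,0,0,0],"jaw":[-1,-1,-1,-1,-1,-1,-1,-1]}' 60
python3 go.py 680.5 -23 217.5 -15.3
```

```text
t: 55.22
position: [0.6814, -0.0239, 0.2361]
tcp_rot: [0.094, 0.7, -0.094, 0.701]
force: [0.4, -0.2, -1.2]
width: 0.0091
t 55.23 pos [681.4 -23.9 236.1] psi -15.35 w 9.1 F [ 0.4 -0.2 -1.2]
turn units -0.005  lin(after turn) [ 0.746  0.024 -0.044]  lin(before) [ 0.746  0.024 -0.045] |mm| 18.7
```

```bash
python3 -m handwheel '{"linear":[[0,0,-0.4],[0,0,-0.6],[0,0,-0.8],[0,0,-0.8],[0,0,-0.8],[-0.4,0,0],[0,0,0]],"turn":[0,0,0,0,0,0,0],"jaw":[-1,-1,-1,-1,-1,-1,-1]}' 60
python3 go.py 488.3 386.2 250 -60;python3 bar.py yellow 0.235 w17
```

```text
t: 56.1
position: [0.6, -0.0014, 0.2468]
tcp_rot: [0.094, 0.7, -0.094, 0.702]
force: [0.8, -0.3, -0.6]
width: 0.0084
t 56.1 pos [600.   -1.4 246.8] psi -15.34 w 8.4 F [ 0.8 -0.3 -0.6]
turn units 4.466  lin(after turn) [ -0.129   3.882 -15.662]  lin(before) [-0.15  13.77  -8.412] |mm| 403.4
px 3593 z [0.2516 0.2525 0.2533] (array([601.4,   3.1]), array([11.6, 86.3]), 76.1)
```

View pics/w17.png

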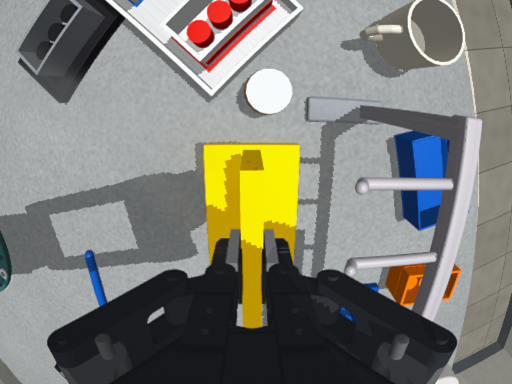

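```bash
python3 -m handwheel '{"linear":[[0,0.5,-0.5],[0,0.8,-0.5],[0,0.8,-0.5],[0,0.8,-0.5],[0,0,0],[0,0,0],[0,0,0],[0,0,0],[0,0,0],[0,0,0]],"turn":[0,0,0,0,1,1,1,1,0.47,0],"jaw":[-1,-1,-1,-1,-1,-1,-1,-1,-1,-1]}'
python3 go.py 488.3 386.2 200 -60
```

```text
t: 57.4
position: [0.5694, 0.0826, 0.2449]
tcp_rot: [0.353, 0.613, -0.354, 0.612]
force: [-0.8, 0.0, -0.5]
width: 0.0089
t 57.4 pos [569.4  82.6 244.9] psi -59.98 w 8.9 F [-0.8  0.  -0.5]
turn units 0.002  lin(after turn) [  1.797   3.263 -12.138]  lin(before) [  1.804   3.267 -12.136] |mm| 317.4
```

```bash
python3 -m handwheel '{"linear":[[0,0.15,-0.5],[0,0.25,-0.95],[0,0.25,-0.95],[0,0.25,-0.95],[0,0.25,-0.95],[0,0.25,-0.95],[0,0.25,-0.95],[0,0.25,-0.95],[0,0.25,-0.95],[0,0.25,-0.95],[0,0.25,-0.95],[0,0.25,-0.95]],"turn":[0,0,0,0,0,0,0,0,0,0,0,0],"jaw":[-1,-1,-1,-1,-1,-1,-1,-1,-1,-1,-1,-1]}'
python3 -m handwheel '{"linear":[[0,0.25,-0.95],[0,0.11,-0.24],[0.5,0,0],[0.8,0,0],[0.5,0,0],[0,0,0],[0,0,0]],"turn":[0,0,0,0,0,0,0],"jaw":[-1,-1,-1,-1,-1,-1,-1]}'
python3 look.py wrist w18 cassette_blue cassette_yellow cassette_red; python3 go.py 488.3 386.2 150 -60
```

```text
t: 58.9
position: [0.4949, 0.3568, 0.2452]
tcp_rot: [0.353, 0.613, -0.353, 0.612]
force: [0.9, -0.0, -1.9]
width: 0.0086
t: 59.78
position: [0.4894, 0.3854, 0.2006]
tcp_rot: [0.354, 0.612, -0.354, 0.612]
force: [-0.5, 0.3, -0.8]
width: 0.0087
cassette_blue 0.91 [338.3, 130.4, 88.3, 117.1] 0.091 (array([549.6, 277.5]), array([ 57.4, 101.3]), 30.0) tilt [0.551 0.278 0.09 ]
cassette_yellow 0.64 [213.6, 128.0, 74.7, 14.8] 0.0913 (array([528. , 409.6]), array([ 8.4, 55.9]), -59.1) tilt [0.53 0.41 0.09]
cassette_red 0.86 [432.6, 134.5, 79.0, 99.5] 0.0908 (array([613.4, 170.3]), array([ 59.3, 100.2]), 29.3) tilt [0.613 0.173 0.089]
cassette_red 0.82 [479.1, 362.9, 30.4, 21.1] 0.0561 (array([ 364.3, -439.7]), array([28.5, 91.9]), -85.9) tilt [ 0.364 -0.421  0.053]
t 59.98 pos [489.4 385.7 201. ] psi -60.05 w 8.7 F [-0.   0.4 -0.7]
turn units -0.005  lin(after turn) [ 2.04  -0.028 -0.039]  lin(before) [ 2.04  -0.03  -0.039] |mm| 51.0
```

View pics/w18.png

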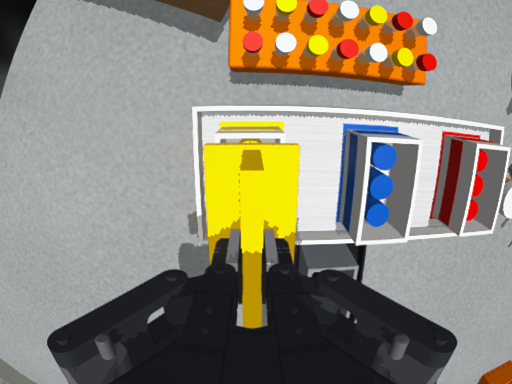

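```bash
python3 -m handwheel '{"linear":[[0.6,-0.028,-0.039],[0.8,0,0],[0.5,0,0],[0.2,0,0],[0.1,0,0],[0.1,0,0],[0.1,0,0],[0,0,0]],"turn":[0,0,0,0,0,0,0,0],"jaw":[-1,-1,-1,-1,-1,-1,-1,-1]}'
python3 go.py 488.3 386.2 141.6 -60
```

```text
t: 60.98
position: [0.4882, 0.3865, 0.1426]
tcp_rot: [0.354, 0.612, -0.353, 0.612]
force: [-3.6, -0.6, 11.4]
width: 0.0092
t 60.98 pos [488.2 386.5 142.6] psi -60.04 w 9.2 F [-3.6 -0.6 11.4]
turn units -0.004  lin(after turn) [ 0.039 -0.003  0.013]  lin(before) [ 0.039 -0.004  0.013] |mm| 1.0
```

```bash
python3 -m handwheel '{"linear":[[0,0,0],[0,0,0],[0,0,0],[-0.4,0,0],[-0.8,0,0],[-1,0,0],[-1,0,0],[-1,0,0],[-1,0,0],[0,0,0],[0,0,0]],"turn":[0,0,0,0,0,0,0,0,0,0,0],"jaw":[0,0,0,0,0,0,0,0,0,0,0]}'
python3 lid.py lid_yellow w19 0.090; python3 bar.py yellow 0.142; python3 bar.py yellow 0.094; python3 look.py wrist w20 cassette_blue cassette_red;  python3 go.py 600 0 290 -15.3
```

```text
t: 62.35
position: [0.4875, 0.3858, 0.2697]
tcp_rot: [0.354, 0.612, -0.354, 0.612]
force: [-0.3, -0.2, 0.0]
width: 0.0426
lid_yellow 0.75 [219.9, 124.1, 59.6, 113.9]
bar 1190 [492.9 389.9 148.4] (array([488.4, 387.4]), array([10.1, 94.5]), 29.9)
plate 4108 [491.3 388.4  98.5] (array([488. , 387.1]), array([ 56.4, 100.5]), 30.0)
px 1189 z [0.1476 0.1484 0.1493] (array([488.7, 387.7]), array([10. , 93.7]), 29.7)
px 4025 z [0.0976 0.0984 0.0993] (array([488.5, 387.3]), array([55.7, 99.5]), 29.8)
cassette_blue 0.64 [327.1, 120.4, 66.4, 96.6] 0.091 (array([549.9, 277.7]), array([ 57.2, 100.4]), 30.1) tilt [0.55  0.278 0.09 ]
cassette_red 0.94 [488.4, 354.7, 23.6, 27.5] 0.0602 (array([ 334.2, -589.6]), array([60. , 93.3]), 16.8) tilt [ 0.329 -0.568  0.057]
cassette_red 0.71 [474.4, 345.9, 32.4, 36.0] 0.0605 (array([ 343.4, -435.4]), array([ 58.2, 100.6]), -50.7) tilt [ 0.345 -0.433  0.057]
t 62.7 pos [487.6 385.9 269.6] psi -60.05 w 42.7 F [ 0.3 -0.  -0.7]
turn units -4.475  lin(after turn) [ -0.815 -13.702   8.408]  lin(before) [-0.811 -3.813 15.618] |mm| 402.4
```

View pics/w19.png

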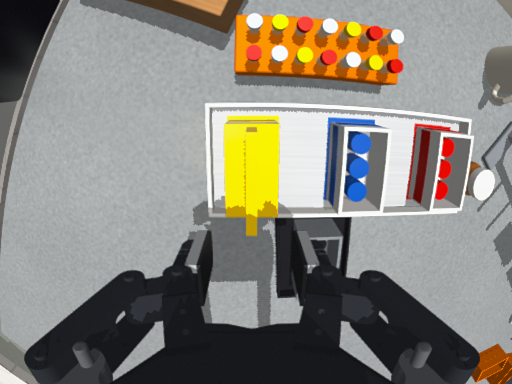

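```bash
python3 -m handwheel '{"linear":[[-0.8,0,0],[0,0,0],[0,0,0],[0,0,0],[0,0,0],[0,0,0]],"turn":[-1,-1,-1,-1,-0.475,0],"jaw":[0,0,0,0,0,0]}'
python3 go.py 635 -140 290 -15.2
```

```text
t: 63.45
position: [0.4878, 0.386, 0.29]
tcp_rot: [0.094, 0.701, -0.095, 0.701]
force: [0.9, -0.0, 0.5]
width: 0.043
t 63.45 pos [487.8 386.  290. ] psi -15.35 w 43.0 F [ 0.9 -0.   0.5]
turn units -0.015  lin(after turn) [ 2.0000e-03 -1.8759e+01  1.1197e+01]  lin(before) [ 4.0000e-03 -1.8730e+01  1.1246e+01] |mm| 546.2
```

```bash
python3 -m handwheel '{"linear":[[0,-0.5,0.3],[0,-0.95,0.57],[0,-0.95,0.57],[0,-0.95,0.57],[0,-0.95,0.57],[0,-0.95,0.57],[0,-0.95,0.57],[0,-0.95,0.57],[0,-0.95,0.57],[0,-0.95,0.57],[0,-0.95,0.57],[0,-0.95,0.57]],"turn":[-0.015,0,0,0,0,0,0,0,0,0,0,0],"jaw":[0,0,0,0,0,0,0,0,0,0,0,0]}'
python3 -m handwheel '{"linear":[[0,-0.95,0.57],[0,-0.95,0.57],[0,-0.95,0.57],[0,-0.95,0.57],[0,-0.95,0.57],[0,-0.95,0.57],[0,-0.95,0.57],[0,-0.95,0.57],[0,-0.21,0.07],[0,0,0],[0,0,0]],"turn":[0,0,0,0,0,0,0,0,0,0,0],"jaw":[0,0,0,0,0,0,0,0,0,0,0]}'
python3 bar.py blue 0.215 w21;python3 go.py 648 -143.5 217.5 -15.2
```

```text
t: 64.95
position: [0.5748, 0.077, 0.2903]
tcp_rot: [0.094, 0.701, -0.094, 0.701]
force: [0.3, 0.2, -0.3]
width: 0.0427
t: 66.32
position: [0.6352, -0.139, 0.2903]
tcp_rot: [0.093, 0.701, -0.093, 0.701]
force: [-0.0, -0.3, 0.0]
width: 0.0429
px 1901 z [0.2234 0.2244 0.2252] (array([ 647.7, -143.2]), array([10.2, 93.7]), 74.8)
t 66.38 pos [ 635.3 -138.9  290.3] psi -15.11 w 42.6 F [-0.1  0.9  0.4]
turn units 0.009  lin(after turn) [ 2.912 -0.044  0.539]  lin(before) [ 2.912 -0.046  0.54 ] |mm| 74.1
```

View pics/w21.png

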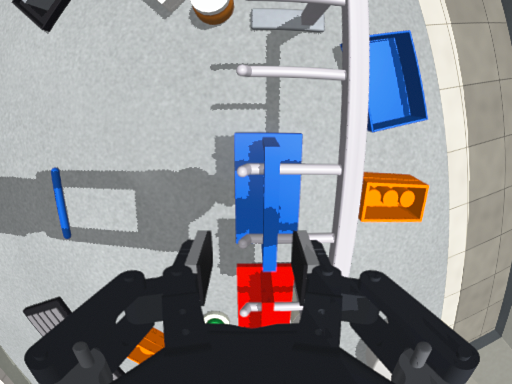

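```bash
python3 -m handwheel '{"linear":[[0,-0.03,0.27],[0,0,0.265],[0,0,0],[0.8,0,0],[0.8,0,0],[0.7,0,0],[0.4,0,0],[0.21,0,0],[0,0,0]],"turn":[0.01,0,0,0,0,0,0,0,0],"jaw":[0,0,0,0,0,0,0,0,0]}'
python3 go.py 648 -143.3 217.5 -15.2
python3 -m handwheel '{"linear":[[0,0,0],[0,0,0],[0,0,0],[0,0,0],[0,0,0],[-0.4,0,0],[-0.3,0,0],[0,0,0]],"turn":[0,0,0,0,0,0,0,0],"jaw":[-1,-1,-1,-1,-1,-1,-1,-1]}' 60
python3 bar.py blue 0.225 w22
```

```text
t: 67.5
position: [0.6483, -0.1441, 0.2175]
tcp_rot: [0.094, 0.701, -0.094, 0.701]
force: [0.4, 0.0, 0.3]
width: 0.0425
t 67.5 pos [ 648.3 -144.1  217.5] psi -15.25 w 42.5 F [0.4 0.  0.3]
turn units -0.005  lin(after turn) [-0.001  0.028 -0.02 ]  lin(before) [-0.001  0.028 -0.02 ] |mm| 0.9
t: 68.5
position: [0.6487, -0.1443, 0.2359]
tcp_rot: [0.094, 0.7, -0.094, 0.701]
force: [-0.9, -0.1, -1.0]
width: 0.0086
px 3554 z [0.2409 0.2418 0.2425] (array([ 650. , -139.9]), array([11.5, 86.1]), 76.0)
```

View pics/w22.png

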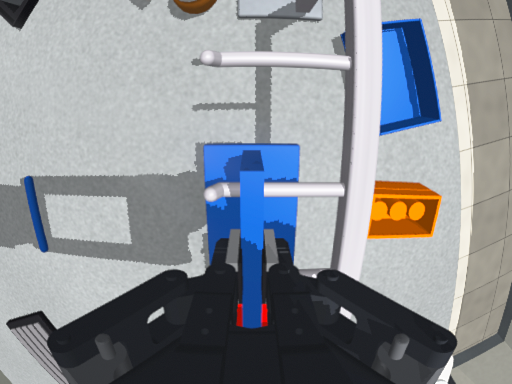

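```bash
python3 -m handwheel '{"linear":[[0,0,-0.4],[0,0,-0.6],[0,0,-0.8],[0,0,-0.8],[0,0,-0.8],[-0.4,0,-0.8],[0,0,0],[0,0,0],[0,0,0],[0,0,0],[0,0,0],[0,0,0]],"turn":[0,0,0,0,0,0,1,1,1,1,0.47,0],"jaw":[-1,-1,-1,-1,-1,-1,-1,-1,-1,-1,-1,-1]}' 60
python3 go.py 550 277.6 200 -60
```

```text
t: 70.05
position: [0.5458, -0.1161, 0.2449]
tcp_rot: [0.353, 0.613, -0.353, 0.612]
force: [-0.1, 0.4, 0.3]
width: 0.0085
t 70.05 pos [ 545.8 -116.1  244.9] psi -59.9 w 8.5 F [-0.1  0.4  0.3]
turn units 0.01  lin(after turn) [  1.796   8.02  -13.554]  lin(before) [  1.8     8.044 -13.539] |mm| 396.3
```

```bash
python3 -m handwheel '{"linear":[[0,0.28,-0.45],[0,0.535,-0.904],[0,0.535,-0.904],[0,0.535,-0.904],[0,0.535,-0.904],[0,0.535,-0.904],[0,0.535,-0.904],[0,0.535,-0.904],[0,0.535,-0.904],[0,0.535,-0.904],[0,0.535,-0.904],[0,0.535,-0.904]],"turn":[0.01,0,0,0,0,0,0,0,0,0,0,0],"jaw":[-1,-1,-1,-1,-1,-1,-1,-1,-1,-1,-1,-1]}'
python3 -m handwheel '{"linear":[[0,0.535,-0.904],[0,0.535,-0.904],[0,0.535,-0.904],[0,0.25,-0.45],[0.5,0,0],[0.8,0,0],[0.5,0,0],[0,0,0],[0,0,0]],"turn":[0,0,0,0,0,0,0,0,0],"jaw":[-1,-1,-1,-1,-1,-1,-1,-1,-1]}'
python3 look.py wrist w23 cassette_blue cassette_red; python3 go.py 550 277.6 141.6 -60
```

```text
t: 71.55
position: [0.5499, 0.1872, 0.245]
tcp_rot: [0.353, 0.613, -0.353, 0.612]
force: [0.4, 0.1, -1.9]
width: 0.0088
t: 72.68
position: [0.5518, 0.277, 0.2004]
tcp_rot: [0.354, 0.612, -0.354, 0.612]
force: [1.1, 0.7, -1.1]
width: 0.009
cassette_blue 0.64 [215.3, 128.4, 71.9, 15.3] 0.0913 (array([590.1, 301.1]), array([ 7.9, 54.5]), -60.2) tilt [0.592 0.302 0.09 ]
cassette_red 0.84 [340.5, 128.2, 83.4, 117.0] 0.091 (array([612.9, 169.6]), array([ 57.8, 101.5]), 30.1) tilt [0.614 0.171 0.09 ]
cassette_red 0.7 [456.6, 370.5, 28.3, 13.5] 0.0347 (array([ 390.2, -449.8]), array([ 5.9, 24.5]), -57.9) tilt [ 0.393 -0.452  0.031]
t 72.83 pos [552.  277.3 200.8] psi -60.06 w 8.9 F [-0.6 -0.1 -0.6]
turn units -0.006  lin(after turn) [ 2.369 -0.064 -0.05 ]  lin(before) [ 2.369 -0.067 -0.05 ] |mm| 59.3
```

View pics/w23.png

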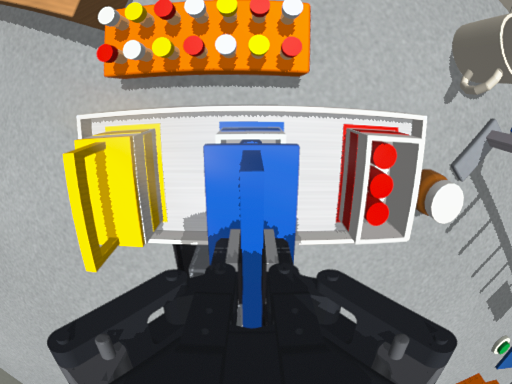

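```bash
python3 -m handwheel '{"linear":[[0.6,-0.06,-0.04],[0.8,0,0],[0.5,0,0],[0.2,0,0],[0.1,0,0],[0.1,0,0],[0.1,0,0],[0,0,0]],"turn":[0,0,0,0,0,0,0,0],"jaw":[-1,-1,-1,-1,-1,-1,-1,-1]}'
python3 -m handwheel '{"linear":[[0,0,0],[0,0,0],[0,0,0],[-0.4,0,0],[-0.8,0,0],[-1,0,0],[-1,0,0],[-1,0,0],[-1,0,0],[0,0,0],[0,0,0]],"turn":[0,0,0,0,0,0,0,0,0,0,0],"jaw":[0,0,0,0,0,0,0,0,0,0,0]}'
python3 bar.py blue 0.142 w24; python3 bar.py blue 0.094; python3 look.py wrist w25 cassette_blue cassette_red cassette_yellow lid_yellow;  python3 go.py 606 -262 290 -15.2
```

```text
t: 73.82
position: [0.5501, 0.2778, 0.1424]
tcp_rot: [0.354, 0.612, -0.353, 0.613]
force: [-4.4, -0.7, 13.1]
width: 0.0086
t: 75.2
position: [0.5492, 0.2772, 0.2695]
tcp_rot: [0.354, 0.612, -0.354, 0.612]
force: [0.4, -0.0, -0.6]
width: 0.0429
px 1206 z [0.1476 0.1484 0.1493] (array([550.2, 278.4]), array([ 9.7, 94.5]), 29.6)
px 3944 z [0.0976 0.0985 0.0994] (array([549.8, 278.2]), array([ 55.1, 100.1]), 29.9)
cassette_blue 0.61 [227.3, 118.6, 53.5, 4.2] 0.0959 (array([600.7, 289.9]), array([ 0.1, 19.9]), -59.6) tilt [0.601 0.29  0.096]
cassette_red 0.68 [470.7, 368.1, 25.1, 14.1] 0.0605 (array([ 370.2, -534.7]), array([ 42.7, 162.9]), 85.7) tilt [ 0.372 -0.571  0.058]
cassette_red 0.59 [325.5, 119.2, 64.9, 92.5] 0.0911 (array([612.9, 170. ]), array([ 57.5, 101. ]), 29.8) tilt [0.613 0.17  0.09 ]
cassette_yellow 0.85 [123.0, 117.6, 55.8, 94.9] 0.091 (array([503.9, 363.6]), array([ 20.2, 102.8]), 41.8) tilt [0.505 0.365 0.088]
lid_yellow 0.85 [104.8, 126.2, 61.7, 106.1] 0.149 (array([488.6, 386.9]), array([11.4, 93.6]), 29.9) tilt [0.491 0.387 0.148]
t 75.55 pos [549.4 277.3 269.4] psi -60.05 w 42.5 F [-0.6  0.3  0.8]
turn units -4.485  lin(after turn) [ -0.825 -20.223   7.84 ]  lin(before) [-0.819 -8.809 19.82 ] |mm| 542.6
```

View pics/w24.png

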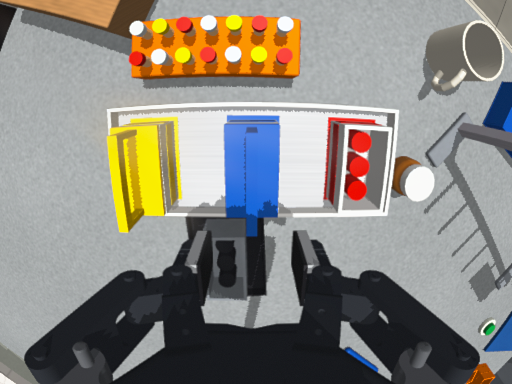

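```bash
python3 -m handwheel '{"linear":[[-0.82,0,0],[0,0,0],[0,0,0],[0,0,0],[0,0,0],[0,-0.5,0.2],[0,-0.96,0.372],[0,-0.96,0.372],[0,-0.96,0.372],[0,-0.96,0.372],[0,-0.96,0.372],[0,-0.96,0.372]],"turn":[-1,-1,-1,-1,-0.485,0,0,0,0,0,0,0],"jaw":[0,0,0,0,0,0,0,0,0,0,0,0]}'
python3 -m handwheel '{"linear":[[0,-0.96,0.372],[0,-0.96,0.372],[0,-0.96,0.372],[0,-0.96,0.372],[0,-0.96,0.372],[0,-0.96,0.372],[0,-0.96,0.372],[0,-0.96,0.372],[0,-0.96,0.372],[0,-0.96,0.372],[0,-0.96,0.372],[0,-0.96,0.372]],"turn":[0,0,0,0,0,0,0,0,0,0,0,0],"jaw":[0,0,0,0,0,0,0,0,0,0,0,0]}'
python3 -m handwheel '{"linear":[[0,-0.96,0.372],[0,-0.96,0.372],[0,-0.52,0.2],[0,0,0],[0,0,0]],"turn":[0,0,0,0,0],"jaw":[0,0,0,0,0]}'
python3 bar.py red 0.215 w26;python3 go.py 615 -263.9 217.5 -15.2
```

```text
t: 77.05
position: [0.5672, 0.1087, 0.2904]
tcp_rot: [0.094, 0.701, -0.095, 0.701]
force: [0.5, -0.4, 0.1]
width: 0.0426
t: 78.55
position: [0.5993, -0.1984, 0.2905]
tcp_rot: [0.094, 0.701, -0.094, 0.701]
force: [0.1, -0.1, -0.1]
width: 0.0428
t: 79.18
position: [0.6062, -0.2611, 0.2904]
tcp_rot: [0.094, 0.701, -0.093, 0.701]
force: [0.6, -0.3, -0.5]
width: 0.0425
px 1870 z [0.2235 0.2244 0.2251] (array([ 614.8, -264. ]), array([10.2, 94.2]), 74.8)
t 79.22 pos [ 606.2 -260.9  290.5] psi -15.16 w 42.7 F [-1.4  1.1 -0.6]
turn units 0.004  lin(after turn) [ 2.92  -0.024  0.372]  lin(before) [ 2.92  -0.026  0.373] |mm| 73.6
```

View pics/w26.png

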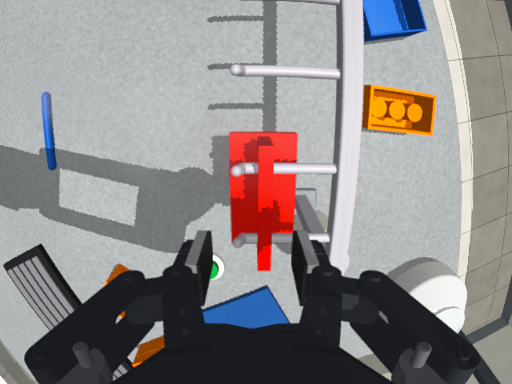

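```bash
python3 -m handwheel '{"linear":[[0,-0.02,0.2],[0,0,0.17],[0,0,0],[0.8,0,0],[0.8,0,0],[0.7,0,0],[0.4,0,0],[0.22,0,0],[0,0,0]],"turn":[0,0,0,0,0,0,0,0,0],"jaw":[0,0,0,0,0,0,0,0,0]}'
python3 go.py 615 -263.9 217.5 -15.2
python3 -m handwheel '{"linear":[[0,0,0],[0,0,0],[0,0,0],[0,0,0],[0,0,0],[-0.4,0,0],[-0.3,0,0],[0,0,0]],"turn":[0,0,0,0,0,0,0,0],"jaw":[-1,-1,-1,-1,-1,-1,-1,-1]}' 60
python3 bar.py red 0.225 w27
python3 -m handwheel '{"linear":[[0,0,-0.4],[0,0,-0.6],[0,0,-0.8],[0,0,-0.8],[0,0,-0.8],[-0.4,0,-0.8],[0,0,0],[0,0,0],[0,0,0],[0,0,0],[0,0,0],[0,0,0]],"turn":[0,0,0,0,0,0,1,1,1,1,0.47,0],"jaw":[-1,-1,-1,-1,-1,-1,-1,-1,-1,-1,-1,-1]}' 60
python3 go.py 612.9 169.8 200 -60
```

```text
t: 80.35
position: [0.6151, -0.2647, 0.2174]
tcp_rot: [0.094, 0.701, -0.094, 0.701]
force: [-0.6, 0.2, 0.3]
width: 0.0425
t 80.35 pos [ 615.1 -264.7  217.4] psi -15.2 w 42.5 F [-0.6  0.2  0.3]
turn units -0.0  lin(after turn) [-0.003  0.032 -0.012]  lin(before) [-0.003  0.032 -0.012] |mm| 0.8
t: 81.35
position: [0.6155, -0.265, 0.2358]
tcp_rot: [0.093, 0.7, -0.094, 0.701]
force: [0.4, 0.4, -1.3]
width: 0.0091
px 3581 z [0.2408 0.2418 0.2425] (array([ 616.8, -260.4]), array([11.4, 86.2]), 76.0)
t: 82.9
position: [0.5132, -0.2371, 0.2457]
tcp_rot: [0.353, 0.613, -0.353, 0.613]
force: [-0.2, 0.2, -0.5]
width: 0.0088
t 82.9 pos [ 513.2 -237.1  245.7] psi -59.86 w 8.8 F [-0.2  0.2 -0.5]
turn units 0.014  lin(after turn) [  1.827  11.593 -12.1  ]  lin(before) [  1.823  11.622 -12.072] |mm| 421.4
```

View pics/w27.png

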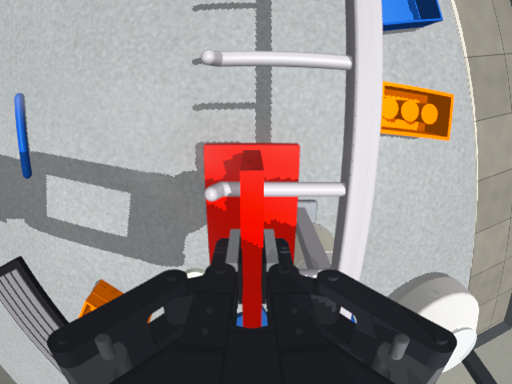

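```bash
python3 -m handwheel '{"linear":[[0,0.39,-0.41],[0,0.72,-0.752],[0,0.72,-0.752],[0,0.72,-0.752],[0,0.72,-0.752],[0,0.72,-0.752],[0,0.72,-0.752],[0,0.72,-0.752],[0,0.72,-0.752],[0,0.72,-0.752],[0,0.72,-0.752],[0,0.72,-0.752]],"turn":[0.014,0,0,0,0,0,0,0,0,0,0,0],"jaw":[-1,-1,-1,-1,-1,-1,-1,-1,-1,-1,-1,-1]}'
python3 -m handwheel '{"linear":[[0,0.72,-0.752],[0,0.72,-0.752],[0,0.72,-0.752],[0,0.72,-0.752],[0,0.39,-0.41],[0.5,0,0],[0.8,0,0],[0.5,0,0],[0,0,0],[0,0,0]],"turn":[0,0,0,0,0,0,0,0,0,0],"jaw":[-1,-1,-1,-1,-1,-1,-1,-1,-1,-1]}'
python3 look.py wrist w28 cassette_red; python3 go.py 613 169.8 141.6 -60
```

```text
t: 84.4
position: [0.5849, 0.0564, 0.2452]
tcp_rot: [0.353, 0.613, -0.353, 0.612]
force: [-0.0, -0.6, -0.8]
width: 0.0087
t: 85.65
position: [0.6137, 0.1691, 0.2004]
tcp_rot: [0.354, 0.612, -0.354, 0.612]
force: [-0.7, -0.5, -1.2]
width: 0.0086
cassette_red 0.81 [217.3, 125.9, 69.6, 16.2] 0.0911 (array([653.4, 192.5]), array([ 8.7, 55.5]), -59.6) tilt [0.656 0.194 0.09 ]
t 85.75 pos [614.  169.3 200.9] psi -60.05 w 8.9 F [ 0.9 -0.2 -1.5]
turn units -0.005  lin(after turn) [ 2.37  -0.026 -0.037]  lin(before) [ 2.37  -0.03  -0.038] |mm| 59.3
```

View pics/w28.png

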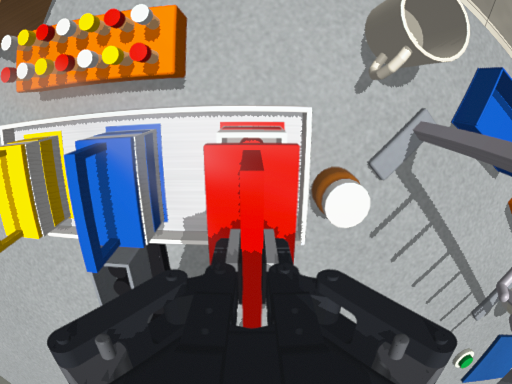

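```bash
python3 -m handwheel '{"linear":[[0.6,-0.02,-0.03],[0.8,0,0],[0.5,0,0],[0.2,0,0],[0.1,0,0],[0.1,0,0],[0.1,0,0],[0,0,0]],"turn":[0,0,0,0,0,0,0,0],"jaw":[-1,-1,-1,-1,-1,-1,-1,-1]}'
python3 -m handwheel '{"linear":[[0,0,0],[0,0,0],[0,0,0],[-0.4,0,0],[-0.8,0,0],[-1,0,0],[-1,0,0],[-1,0,0],[-1,0,0],[0,0,0],[0,0,0]],"turn":[0,0,0,0,0,0,0,0,0,0,0],"jaw":[0,0,0,0,0,0,0,0,0,0,0]}'
python3 bar.py red 0.142 w29; python3 bar.py red 0.094; python3 look.py wrist w30 lid_blue lid_yellow lid_red cool_plate spent;  python3 look.py scene s30 ; python3 go.py 491 -416 200 -60
```

```text
t: 86.75
position: [0.6131, 0.1701, 0.1424]
tcp_rot: [0.354, 0.612, -0.353, 0.613]
force: [-3.8, 1.2, 11.6]
width: 0.0086
t: 88.12
position: [0.6122, 0.1698, 0.2694]
tcp_rot: [0.354, 0.613, -0.354, 0.612]
force: [-1.0, -0.2, -1.4]
width: 0.0424
px 1236 z [0.1475 0.1484 0.1493] (array([613.3, 171.2]), array([ 9.9, 94.1]), 30.2)
px 4001 z [0.0975 0.0984 0.0993] (array([613.3, 170.8]), array([55.7, 99.5]), 30.1)
lid_blue 0.74 [106.2, 123.2, 59.1, 110.5] 0.149 (array([550.3, 277.7]), array([11.8, 94.6]), 30.7) tilt [0.554 0.279 0.148]
lid_yellow 0.87 [12.0, 133.9, 65.1, 93.7] 0.1488 (array([488.4, 386.8]), array([12.7, 94.2]), 30.0) tilt [0.492 0.386 0.148]
lid_red 0.81 [224.9, 121.9, 57.7, 116.4] 0.1491 (array([613.2, 171.2]), array([ 9.5, 94.2]), 30.3) tilt [0.617 0.173 0.148]
cool_plate 0.95 [34.7, 96.6, 266.9, 118.9] 0.053 (array([551.9, 277.3]), array([140.2, 359.4]), -60.0) tilt [0.602 0.225 0.052]
spent 0.74 [108.9, 215.4, 62.4, 64.9] 0.065 (array([425. , 247.6]), array([57.7, 67.1]), 30.9) tilt [0.439 0.256 0.064]
t 88.58 pos [612.5 169.8 269.7] psi -60.04 w 42.8 F [-0.  -0.5 -0.6]
turn units -0.004  lin(after turn) [  2.787 -15.927  17.863]  lin(before) [  2.792 -15.913  17.875] |mm| 602.4
```

View pics/w29.png

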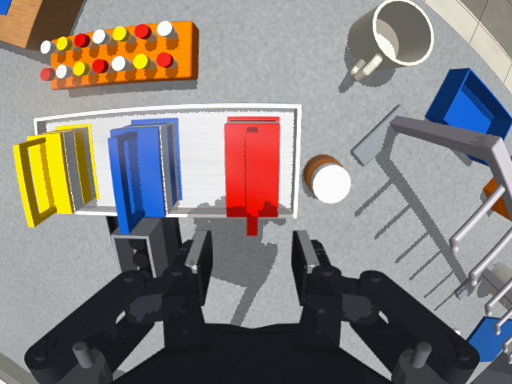

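View pics/s30.png

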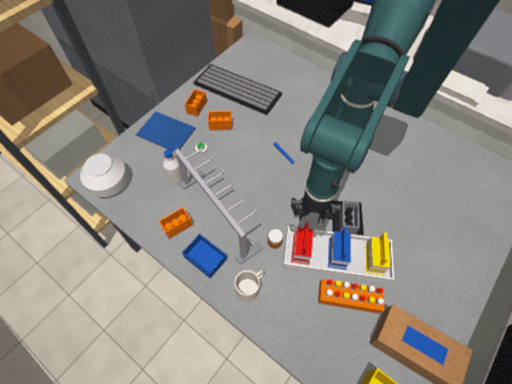

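```bash
python3 -m handwheel '{"linear":[[0,-0.35,0.38],[0,-0.67,0.75],[0,-0.67,0.75],[0,-0.67,0.75],[0,-0.67,0.75],[0,-0.67,0.75],[0,-0.67,0.75],[0,-0.67,0.75],[0,-0.67,0.75],[0,-0.67,0.75],[0,-0.67,0.75],[0,-0.67,0.75]],"turn":[0,0,0,0,0,0,0,0,0,0,0,0],"jaw":[-1,-1,-1,-1,-1,-1,-1,-1,-1,-1,-1,-1]}'
python3 -m handwheel '{"linear":[[0,-0.67,0.75],[0,-0.67,0.75],[0,-0.67,0.75],[0,-0.67,0.75],[0,-0.67,0.75],[0,-0.67,0.75],[0,-0.67,0.75],[0,-0.67,0.75],[0,-0.67,0.75],[0,-0.67,0.75],[0,-0.67,0.75],[0,-0.67,0.75]],"turn":[0,0,0,0,0,0,0,0,0,0,0,0],"jaw":[-1,-1,-1,-1,-1,-1,-1,-1,-1,-1,-1,-1]}'
python3 -m handwheel '{"linear":[[0.7,-0.16,0.23],[0.9,0,0],[0.9,0,0],[0.9,0,0],[0.5,0,0],[0,0,0],[0,0,0]],"turn":[0,0,0,0,0,0,0],"jaw":[-1,-1,-1,-1,-1,-1,-1]}'
cat > btn.py <<'E'
from h import *
import sys
p,d,ci,X=shot("wrist",sys.argv[1])
hsv=cv2.cvtColor(p,cv2.COLOR_RGB2HSV)
m=(cv2.inRange(hsv,(45,100,60),(75,255,255))>0)&(X[...,2]<.06)
if m.sum()>20:
    print(m.sum(),np.round(np.median(X[m],0),4),rect(X[m][:,:2]),np.percentile(X[m][:,2],[5,25,50,75,95]).round(4))
    c=np.median(X[m],0); k=np.hypot(X[...,0]-c[0],X[...,1]-c[1])
    for a in range(0,45,3): 
        s=(k>a/1000)&(k<(a+3)/1000); print(a,np.round(np.nanmedian(X[s][:,2])*1000,1),end="; ")
E
python3 btn.py w31; python3 go.py 491 -416 50 -60
```

```text
t: 90.08
position: [0.5524, -0.1149, 0.2701]
tcp_rot: [0.354, 0.612, -0.354, 0.612]
force: [0.3, -0.3, -0.1]
width: -0.0001
t: 91.58
position: [0.491, -0.4104, 0.27]
tcp_rot: [0.354, 0.612, -0.354, 0.612]
force: [0.3, 0.5, 0.8]
width: -0.0002
t: 92.45
position: [0.4912, -0.416, 0.1731]
tcp_rot: [0.354, 0.612, -0.354, 0.613]
force: [0.3, -0.9, 1.0]
width: -0.0
890 [ 0.4932 -0.4168  0.0243] (array([ 492.5, -417.2]), array([31.5, 31.6]), 77.6) [0.0223 0.0238 0.0243 0.0248 0.0255]
0 192.4; 3 192.2; 6 192.3; 9 229.8; 12 203.1; 15 225.3; 18 236.0; 21 241.2; 24 240.2; 27 215.8; 30 215.8; 33 219.8; 36 225.2; 39 229.5; 42 231.8; t 92.5 pos [ 491.3 -416.2  173.5] psi -60.03 w -0.0 F [-0.   0.1 -0.1]
turn units -0.003  lin(after turn) [ 4.938 -0.008 -0.013]  lin(before) [ 4.938 -0.01  -0.02 ] |mm| 123.5
```

View pics/w31.png

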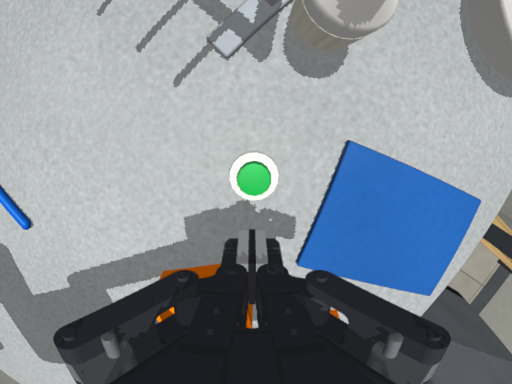

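```bash
python3 -m handwheel '{"linear":[[0.8,0,0.05],[0.9,0,0],[0.9,0,0],[0.9,0,0],[0.9,0,0],[0.5,0,0],[0,0,0],[0,0,0]],"turn":[0,0,0,0,0,0,0,0],"jaw":[-1,-1,-1,-1,-1,-1,-1,-1]}'
python3 go.py 492.5 -417 33 -60
```

```text
t: 93.5
position: [0.492, -0.4174, 0.0511]
tcp_rot: [0.354, 0.612, -0.354, 0.613]
force: [0.3, 0.6, 0.4]
width: -0.0001
t 93.5 pos [ 492.  -417.4   51.1] psi -60.04 w -0.1 F [0.3 0.6 0.4]
turn units -0.004  lin(after turn) [ 0.722  0.026 -0.005]  lin(before) [ 0.722  0.026 -0.006] |mm| 18.1
```

```bash
python3 -m handwheel '{"linear":[[0.2,0.02,0],[0.2,0,0],[0.1,0,0],[0,0,0]],"turn":[0,0,0,0],"jaw":[-1,-1,-1,-1]}'; python3 -m handwheel '{"linear":[[0.1,0,0],[0,0,0]],"turn":[0,0],"jaw":[-1,-1]}';python3 -m handwheel '{"linear":[[0.06,0,0],[0,0,0]],"turn":[0,0],"jaw":[-1,-1]}'
```

```text
t: 94.0
position: [0.4923, -0.417, 0.0377]
tcp_rot: [0.354, 0.612, -0.354, 0.613]
force: [1.1, -0.7, 3.8]
width: -0.0002
t: 94.25
position: [0.4923, -0.417, 0.0352]
tcp_rot: [0.354, 0.612, -0.354, 0.613]
force: [1.5, -0.9, 3.4]
width: -0.0004
t: 94.5
position: [0.4923, -0.417, 0.0349]
tcp_rot: [0.354, 0.612, -0.354, 0.613]
force: [0.0, 1.3, 12.8]
width: 0.0
```

```bash
python3 -m handwheel '{"linear":[[0.04,0,0],[0,0,0]],"turn":[0,0],"jaw":[-1,-1]}';python3 -m handwheel '{"linear":[[-0.3,0,0],[-0.6,0,0],[-1,0,0],[-1,0,0],[-1,0,0],[-1,0,0],[-1,0,0],[-1,0,0],[0,0,0],[0,0,0]],"turn":[0,0,0,0,0,0,0,0,0,0],"jaw":[-1,-1,-1,-1,-1,-1,-1,-1,-1,-1]}'
python3 btn.py w32 | head -1;python3 look.py scene s32 lid_red lid_blue lid_yellow spent;python3 look.py side d32 lid_red lid_blue lid_yellow
```

```text
t: 94.75
position: [0.4924, -0.417, 0.0348]
tcp_rot: [0.354, 0.612, -0.354, 0.613]
force: [-1.8, 2.2, 19.0]
width: 0.0001
t: 96.0
position: [0.4911, -0.4158, 0.204]
tcp_rot: [0.354, 0.613, -0.354, 0.611]
force: [-0.1, 0.2, 0.4]
width: 0.0001
726 [ 0.493  -0.4169  0.0244] (array([ 492.4, -417.3]), array([31.4, 31.8]), 3.8) [0.0224 0.0238 0.0244 0.0248 0.0256]
lid_red 0.95 [294.9, 222.3, 18.3, 35.9] 0.1495 (array([612.9, 170. ]), array([10. , 93.8]), 29.8) tilt [0.615 0.171 0.148]
lid_yellow 0.91 [373.8, 233.1, 18.9, 35.2] 0.1495 (array([489.5, 387.1]), array([11.4, 91.8]), 30.0) tilt [0.489 0.388 0.147]
lid_yellow 0.19 [177.6, 151.3, 83.8, 113.0] 0.2173 (array([ 672.8, -151.2]), array([ 85.3, 398.6]), 75.1) tilt [ 0.71  -0.128  0.214]
spent 0.81 [337.2, 201.5, 22.7, 33.4] 0.0663 (array([409.7, 238.4]), array([ 55. , 103.3]), 29.9) tilt [0.408 0.246 0.063]
lid_blue 0.67 [134.2, 190.0, 19.9, 33.0] 0.1479 (array([544.6, 275.5]), array([12. , 92.1]), 27.9) tilt [0.54  0.274 0.145]
lid_yellow 0.57 [93.3, 203.7, 26.6, 35.2] 0.1483 (array([483.3, 385.2]), array([10.1, 93.7]), 31.1) tilt [0.481 0.382 0.146]
```

View pics/s32.png

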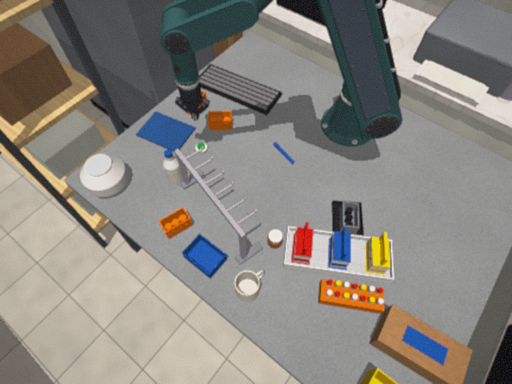

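View pics/d32.png

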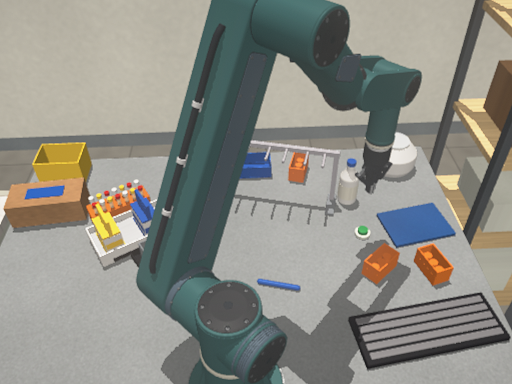

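```bash
python3 -c "
from bench import r
print(r.close_job())"
```

```text
the job is handed in; nothing more can be done
None
```

The cooling plate is reloaded, closed and started. I handed the job in at about 96 s of the 210 s allowed.

- **Spent cassette:** it lies flat in the return tray. The depth image puts its top at about 64 mm, and its yaw matches the tray's within about 3°.
- **Reagent cassettes:** blue, red and yellow were all on the bench, and each is on its own colour. Blue was knocked about 17 mm aside on the plate during the run. I picked it up and placed it again. The last readings put all three within about 2 mm of their position centres, with yaw about 30° like the painted positions.
- **Lids:** all three are off their hooks and seated. Each plate top read 98.4–98.5 mm (98 mm is fully seated) and each was level, so no lid was left hanging.
- **Start button:** I pressed it once. It stopped against its end stop while the force rose from about 4 N to 19 N. After I let go, its top read 24.4 mm, the same as before the press.
- **Left alone:** the jar, wash bottle, tube rack and orange look-alikes look undisturbed in the last pictures.

**Checks that disagreed:** in the last scene picture the network did not report the blue lid, though it shows in place there. The side camera placed the blue and yellow lids about 5–6 mm off the other cameras. Their spacing relative to each other was right, so I took that as calibration error.

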